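Fit a comb-footed lane divider in a counter display and stock the lane

ROBOT

A 6-joint arm with a two-finger parallel gripper is mounted at the origin on a cart in front of the work surface, level with it; the furniture and walls round the work are solid. World frame = base frame: x ahead of the robot, y to its left, z up, the work surface at z = 0. Lengths are in m, angles in rad, forces in N, time in s.
With the tool pointing down it reaches from about 0.375 to 0.9 m from the base axis. Payload 3.1 kg.
Tool frame: the origin (TCP) lies between the finger pads; the fingertips stand 11 mm ahead of it and the grasp point (between the pads) lies 8 mm behind it; z points along the fingers, y is the line along which they close (so a half turn about z gives the same grasp; the last joint's range is limited). The gripper opens to 87 mm and grips with 3 to 60 N. Pads are 19 mm wide; open, the fingers measure 117 mm over their backs; the gripper's body (75 mm by 190 mm) begins 51 mm behind the grasp point.
Start: joints at [1.034, 0.527, 1.433, -0, 1.181, -0.178], TCP at [0.219, 0.585, 0.204] pointing down, gripper open.
Joint ranges: [-3.08, 3.08], [-0.75, 2.2], [0.22, 2.44], [-1.43, 4.57], [0, 2.65], [-2.85, 2.85]. Speed limits (rad/s): [2.79, 2.79, 3.14, 3.14, 3.14, 3.14].

INTERFACE

Orientations are given as a unit quaternion [x, y, z, w].
In Python, from rig import get_obs, camera, hand_in gives the robot as it stands.
- The arm moves only by the shell command python3 -m pendant 'ROWS' [FORCE]. ROWS is JSON, a list that holds one entry, the list of rows, each a list of 7 numbers: the shift along the tool's x, y, z in m, then the turn, a rotation vector about the tool's x, y, z in degrees, then the opening, from 0 (shut) to 1 (fully open). In form: [[[x, y, z, ax, ay, az, fingers], ...]]. A call has exactly 5 rows; each row shifts and turns the commanded pose from where the row before left it, along the tool's axes as they then stand; what a row does not reach is not made up. A row lasts 1/8 s, in which the tool goes at most 62.5 mm and 10.7 degrees, less where a joint would pass 70% of its speed; a pose out of reach is approached as far as the arm can. A call with a gripper value outside its range is refused whole. The fingers move at their own pace and stop on an object; FORCE is the grip in N (left out, the last holds). Time passes only in rows, so rows that do not move let the fingers close, or fill a call up. It gives the time, the measured TCP pose, the force, the opening and the grip force at its end, in the units of the state.
- get_obs(): the state, without advancing time (a new reading comes with each control period).
- camera(name): name is "scene" or "top" or "wrist"; returns a dict with "img" (480x640x3 uint8, red, green, blue), "intrinsics" (3x3 intrinsics, pixels), "R" (3x3) and "t" (3): a world point X has camera coordinates R X + t; the wrist camera has in their place "T_tool_cam" (4x4, takes a point from camera to tool coordinates, whose origin is the TCP and whose axes are the flange's). Camera axes: x right, y down, z forward; pixel columns grow to the right and rows downward; lengths in m; the calibration is good to about 2 mm. A picture is of the moment at which its call begins: read the wrist's pose just before it. There is no depth.
- hand_in(): hands the job in; it is judged then, once.
The state is a dict: "time": time; "q": joint angles; "joint_velocities": joint speeds; "joint_torque": joint torques, N m; "position": TCP position; "tool_rot": TCP orientation; "ft_force": force on the tool from outside, world axes, zero at the start; "moment": the same for the moment, N m; "grip_width": finger opening in m; "grip_force": force on a finger pad.
Only numpy, scipy, OpenCV 4.12 (cv2) and the standard library are available. Lean on these libraries where they do the work, as an engineer would, in place of code of your own. Each camera call takes 0.05 s, during which the arm holds its last target. There are 200 camera calls.

TASK

Split the wide empty bay of the sloping counter display into two equal lanes: set the loose white divider halfway across the bay, square to the front lip, with the fins of its foot fully down between the teeth of the black rail, then slide it down the slope until its nose is home under the front ledge. Then lay the loose eraser flat and lengthwise in the new left-hand lane (the one next to the erasers already there), down at the front lip. Leave the stapler, tapes and marker in front where they are.

Things in the scene. Friction and masses are not known exactly. Their poses are not given: they have to be found in the camera images.
- deck: fixed grey deck of the plywood display, 264 mm wide, 200 mm up the slope, low edge towards the robot, rising 30 degrees away from it; header board 222 mm high at its upper end (x 190). Origin: deck surface, at the inner face of the aluminium front lip, mid-way across the wide empty bay. x up the slope, y left along the lip, z square off the deck. Smooth from x 0 to 80.
- rail_gap (a point): on the deck at x 122, y 0, z 12 mm (deck axes): middle of the gap in the black toothed rail that lies mid-bay, level with the tooth tops. Teeth 6 mm thick, 12 mm high, rounded tops, run along x from 80 to 165 mm, every 16 mm across (y -8, +8, +24 ...), leaving 10 mm gaps.
- ledge (a point): underside of the ledge on the front lip, mid-bay: the ledge overhangs deck x 0 to 10 mm at z 19 to 23 mm along the whole lip. It bars putting the divider straight down at home: lower the divider square to the deck at deck x 132 to 142 mm, then slide it down to 114.
- bay_left (a point): on the deck, at the foot of the right face of the fixed white divider (same shape as the loose one, wall up to z 56 mm) that bounds the bay on the left, deck y +91; the other stock erasers lie to its left. The bay's right side is the plywood cheek at y -91, 32 mm high.
- divider: loose white divider, 150 mm long, about 90 g, standing on its fins on the table. Origin: under mid-foot in the plane of the fin tips; x towards its tail (+36 mm; nose at -114), y across, z up. Fence on y 0, 10 mm thick, 55 mm high from x -32 to +36, 29 mm high from there to x -106, nose 13.5 mm high. Home: origin at deck x 114, y 0, z 1 mm, axes parallel to the deck's.
- divider_grip (a point): where to grip the divider, closing across the 10 mm fence: its x 0, y 0, z 40 mm. Below it the foot plate: x -32 to +32, y -36 to +36, z 11 to 15 mm, and under that five fins 6 mm thick with rounded tips at y -32, -16, 0, 16, 32, x -30 to +30, z 0 to 11. Home, the foot plate rests on the rail's teeth.
- eraser: loose eraser in a blue and white paper sleeve, 23x55x14 mm, about 20 g, flat on the table. Origin: centre of its underside; y along its 55 mm length, z up. Its place: on the smooth deck at deck x about 28 to 38, y about +48 mm, its length along deck x; it does not roll.
- stapler: red and black desk stapler, 34x139x41 mm, lying near the front edge of the table; leave alone. Origin: centre of its underside
- washi_a: roll of red tape, 50 mm across, 20 mm high, near the front edge; leave alone. Origin: centre of its underside
- washi_b: second roll of red tape, 50 mm across, 20 mm high, beside the first; leave alone. Origin: centre of its underside
- marker: black marker with a pink cap, 13 mm thick, 135 mm long, lying near the front edge; leave alone. Origin: centre of its underside

How it is judged:
By the outcome, as a careful person would: the job done as asked, in the order asked, and still so for the second after the job is handed in, with the robot touching nothing.
It also fails if it takes over 64 s, if anything falls off the work surface, if the arm or the gripper's body presses on something with over 40 N, if the wrist force passes 120 N, or if a joint passes its speed limit or range.

## Working session

There is one attempt and no reset: what is moved stays moved. The work goes in short steps, Python scripts to look and compute and a shell command to move; the robot and the scene stay as the last step left them, time stands still between calls to the robot, and variables do not carry over. Pictures are saved under pics/ and viewed, at most 10 in all, crops included, and the job is handed in when it is done.

```bash
ls; mkdir -p pics; python3 - <<'E'
from rig import *
import cv2,json
o=get_obs();print({k:o[k] for k in('time','position','tool_rot','grip_width')})
for n in('scene','top'):
    c=camera(n);cv2.imwrite(f'pics/{n}0.png',c['img'][:,:,::-1]);print(n,c['intrinsics'],c['R'],c['t'])
c=camera('wrist');print(c['intrinsics'],c['T_tool_cam'])
E
```

```text
pics
{'time': 0.0, 'position': array([0.2184515 , 0.58473607, 0.20306713]), 'tool_rot': array([ 1.77939674e-01,  9.84040797e-01, -1.02210178e-03, -3.70921676e-04]), 'grip_width': 0.08697675128373326}
scene [[473.36501604   0.         332.00405091]
 [  0.         473.36501604 237.96531105]
 [  0.           0.           1.        ]] [[ 0.62068722 -0.78385795 -0.01772261]
 [-0.37970863 -0.28073729 -0.88148053]
 [ 0.68598012  0.55385313 -0.47188768]] [-0.35449764  0.26589011  0.71032902]
top [[558.6397157    0.         315.92990058]
 [  0.         558.6397157  232.42574166]
 [  0.           0.           1.        ]] [[-0.00901012 -0.99995058  0.00420296]
 [-0.99505611  0.00855014 -0.0989456 ]
 [ 0.09890477 -0.00507369 -0.99508397]] [-0.02372836  0.54488491  1.37192057]
[[349.51790699   0.         325.48652915]
 [  0.         349.51790699 237.86282157]
 [  0.           0.           1.        ]] [[ 9.53962418e-04 -9.70477898e-01 -2.41188182e-01  6.44153848e-02]
 [ 9.99999541e-01  9.03968585e-04  3.17927880e-04  9.28977050e-04]
 [-9.05154412e-05 -2.41188375e-01  9.70478315e-01 -1.79588307e-01]
 [ 0.00000000e+00  0.00000000e+00  0.00000000e+00  1.00000000e+00]]
```

View pics/scene0.png

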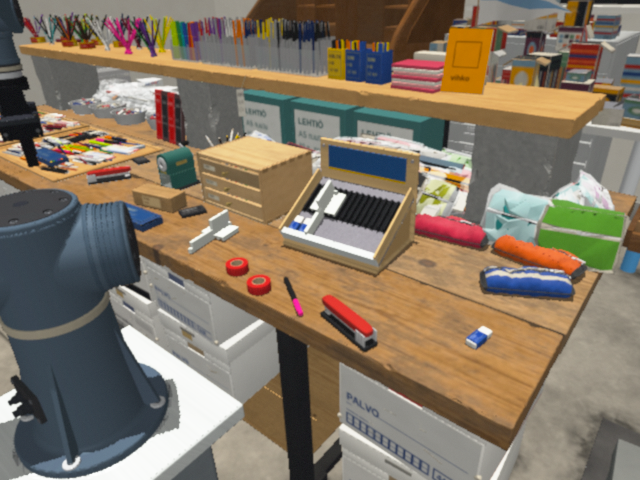

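View pics/top0.png

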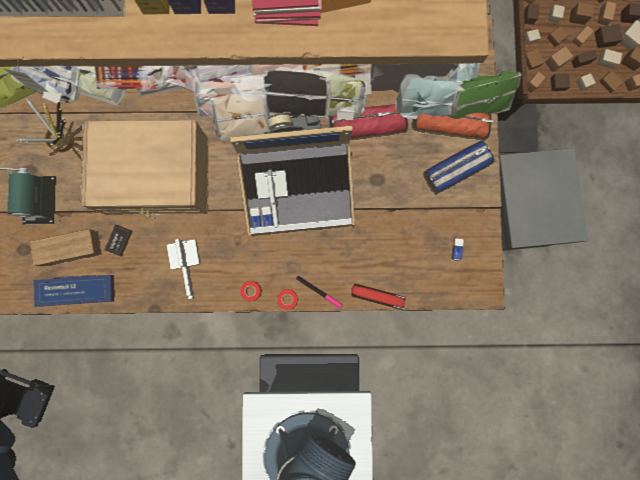

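The scene view shows the divider around (213,232), the display around (350,205) and the eraser at (479,338). In the top view the divider is at (185,265), the bay around (312,200), and the eraser at (458,249). I'll zoom in to measure them.

```bash
python3 - <<'E'
import cv2,numpy as np
t=cv2.imread('pics/top0.png');s=cv2.imread('pics/scene0.png')
r=lambda im,x,y,w,h,k:cv2.resize(im[y:y+h,x:x+w],None,fx=k,fy=k,interpolation=cv2.INTER_CUBIC)
C=np.zeros((600,800,3),np.uint8)
def put(a,x,y):C[y:y+a.shape[0],x:x+a.shape[1]]=a
put(r(t,230,120,130,120,4),0,0)      # display
put(r(t,155,230,55,75,5),525,0)  # divider top
put(r(t,445,230,28,28,4),0,482) # eraser top
put(r(s,460,320,40,29,4),120,482)
put(r(s,180,200,66,54,4),525,380)
cv2.imwrite('pics/c1.png',C)
cv2.imwrite('pics/c2.png',r(s,275,130,145,145,4))
E
```

```text
(no output)
```

View pics/c1.png

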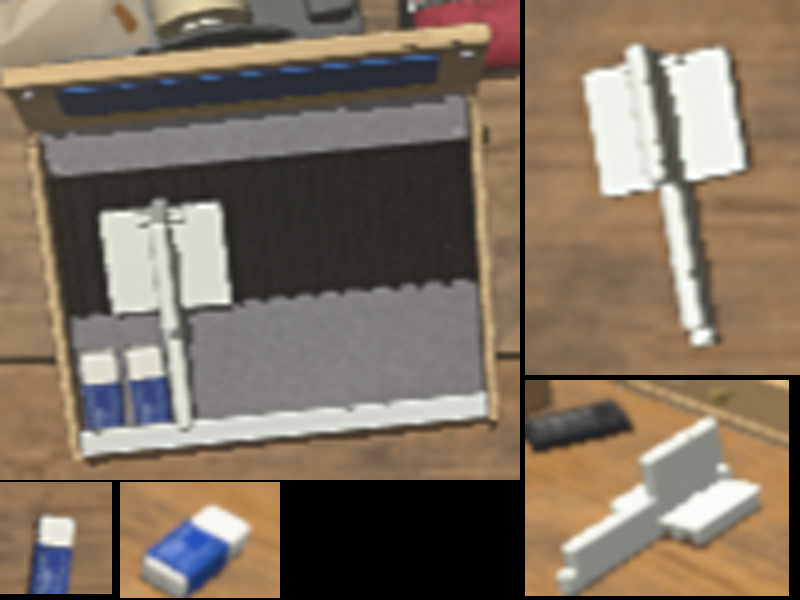

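View pics/c2.png

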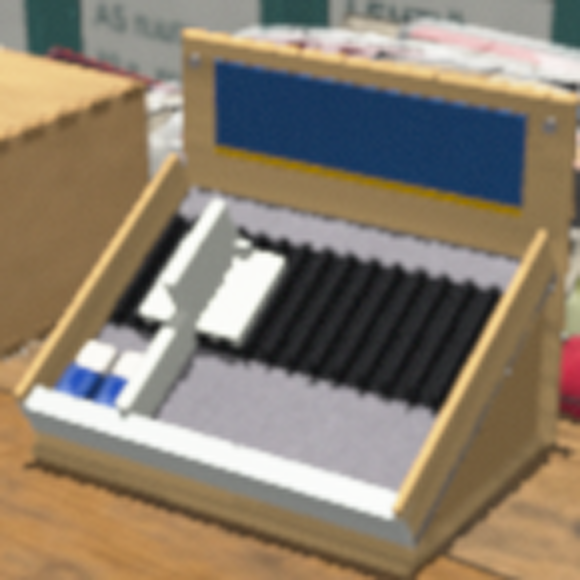

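c1 and c2 show the fixed divider's plate corners, the ledge edge and the rail edges clearly in both views, and the same for the loose divider. I'll fit both poses with two-view least squares.

```bash
cat > h.py <<'E'
import numpy as np
from scipy.optimize import least_squares
from scipy.spatial.transform import Rotation as Ro
Ks=np.array([[473.365,0,332.004],[0,473.365,237.965],[0,0,1]])
Rs=np.array([[0.62068722,-0.78385795,-0.01772261],[-0.37970863,-0.28073729,-0.88148053],[0.68598012,0.55385313,-0.47188768]]);ts=np.array([-0.35449764,0.26589011,0.71032902])
Kt=np.array([[558.63972,0,315.9299],[0,558.63972,232.42574],[0,0,1]])
Rt=np.array([[-0.00901012,-0.99995058,0.00420296],[-0.99505611,0.00855014,-0.0989456],[0.09890477,-0.00507369,-0.99508397]]);tt=np.array([-0.02372836,0.54488491,1.37192057])
Kw=np.array([[349.5179,0,325.4865],[0,349.5179,237.8628],[0,0,1]])
Ttc=np.array([[9.53962418e-04,-9.70477898e-01,-2.41188182e-01,6.44153848e-02],[9.99999541e-01,9.03968585e-04,3.17927880e-04,9.28977050e-04],[-9.05154412e-05,-2.41188375e-01,9.70478315e-01,-1.79588307e-01],[0,0,0,1]])
def wcam(pos,q):
    T=np.eye(4);T[:3,:3]=Ro.from_quat(q).as_matrix();T[:3,3]=pos
    I=np.linalg.inv(T@Ttc);return Kw,I[:3,:3],I[:3,3]
S=(Ks,Rs,ts);T=(Kt,Rt,tt)
def proj(cam,X):
    K,R,t=cam;c=(R@np.atleast_2d(X).T).T+t;p=(K@c.T).T;return p[:,:2]/p[:,2:]
def pose(p,tilt):  # p=x,y,z,yaw
    # yaw then pitch up so x climbs
    return Ro.from_euler('z',p[3])*Ro.from_euler('y',-tilt),p[:3]
def fit(obs,p0,tilt=0,fixz=None):
    def f(p):
        R,t=pose(p,tilt);r=[]
        for cam,X,px in obs: r.append((proj(cam,R.apply(np.array(X)/1000)+t)-px).ravel())
        r=np.concatenate(r)
        if fixz is not None:r=np.append(r,(p[2]-fixz)*2000)
        return r
    s=least_squares(f,p0,loss='soft_l1',x_scale=[.01,.01,.01,.05]);return s.x,f(s.x)
def cr(off,k,pts):return [( (x+.5)/k-.5+off[0],(y+.5)/k-.5+off[1]) for x,y in pts]
E
cat > m.py <<'E'
from h import *
np.set_printoptions(precision=4,suppress=True)
def O(cam,off,k,d):return (cam,[m for m,_ in d],np.array(cr(off,k,[p for _,p in d])))
deck=[O(T,(230,120),4,[((10,173,23),(80,432)),((10,-91,23),(487,394)),((165,173,12),(50,176)),((165,-91,12),(468,138)),
 ((146,132,16),(100,212)),((146,60,16),(222,203)),((82,60,16),(231,302)),((82,132,16),(113,312)),((150,96,56),(159,200))]),
 O(S,(275,130),4,[((10,173,23),(40,388)),((10,-91,23),(398,490)),((165,-91,12),(502,290)),((146,60,16),(287,258)),((82,60,16),(240,340)),((150,96,56),(221,198))])]
p,r=fit(deck,[.65,0,.05,0],np.pi/6);print('deck',p,np.degrees(p[3]));print(r.reshape(-1,2).round(1).tolist())
div=[O(T,(155,230),5,[((32,36,15),(60,73)),((32,-36,15),(200,47)),((-32,-36,15),(222,170)),((-32,36,15),(78,195)),((36,0,55),(112,45)),((-114,0,10),(178,341))]),
 O(S,(180,200),4,[((36,0,55),(186,40)),((-32,0,55),(118,82)),((-106,0,29),(40,172)),((32,-36,15),(235,107)),((-32,-36,15),(175,150))])]
p,r=fit(div,[.55,.25,0,0]);print('div',p,np.degrees(p[3]));print(r.reshape(-1,2).round(1).tolist())
import cv2
t=cv2.imread('pics/top0.png');s=cv2.imread('pics/scene0.png')
def ray(cam,px,z):
    K,R,tt=cam;d=R.T@np.linalg.inv(K)@[*px,1];c=-R.T@tt;return c+d*(z-c[2])/d[2]
hs=lambda im:cv2.cvtColor(im,cv2.COLOR_BGR2HSV)
for im,cam,b in((t,T,(440,228,40,45)),(s,S,(455,315,50,40))):
    x,y,w,h=b;H=hs(im[y:y+h,x:x+w]);m=((H[...,0]>100)&(H[...,0]<130)&(H[...,1]>90))|((H[...,1]<60)&(H[...,2]>150))
    n,l,st,c=cv2.connectedComponentsWithStats(m.astype(np.uint8));i=1+st[1:,4].argmax();q=np.argwhere(l==i)[:,::-1]+[x,y]
    print('eraser',st[i],q.mean(0),cv2.minAreaRect(q.astype(np.float32)),[ray(cam,q.mean(0),z) for z in(0.007,.014)])
E
python3 m.py
```

```text
deck [ 0.574  -0.0255  0.0258  0.0835] 4.786562085172815
[[-4.8, -0.4], [0.1, -0.7], [-5.6, 2.0], [0.9, 1.5], [0.1, -0.4], [-0.2, -0.9], [0.2, -0.4], [0.1, -0.2], [-0.2, 5.0], [-4.0, -1.6], [2.0, 1.7], [6.3, 0.2], [0.1, 0.0], [-0.4, -0.3], [0.3, 0.2]]
div [0.4949 0.3066 0.0014 0.1803] 10.329160948192127
[[-0.2, -0.3], [0.1, -0.5], [-0.1, -0.1], [0.4, 0.3], [-0.6, -0.4], [0.5, 0.7], [0.5, 0.0], [-0.2, -0.1], [-0.1, -0.4], [0.2, 0.5], [-0.9, 0.2]]
eraser [ 13  10  11  22 174] [457.7184 248.3678] ((457.6647033691406, 248.67918395996094), (8.819316864013672, 21.211978912353516), 8.746162414550781) [array([ 0.5029, -0.3878,  0.007 ]), array([ 0.5025, -0.386 ,  0.014 ])]
eraser [ 11  11  26  22 316] [478.6677 336.1139] ((478.75, 335.7499694824219), (14.849241256713867, 25.45584487915039), 45.0) [array([ 0.5075, -0.3836,  0.007 ]), array([ 0.499 , -0.3863,  0.014 ])]
```

```bash
cat >> h.py <<'E'
def toolq(R): # tool x=-X, y=Y, z=-Z of frame R
    return (R*Ro.from_matrix(np.diag([-1.,1,-1])))
def plan(pt,Rt_,n,p0=None,q0=None,grip=1):
    from rig import get_obs
    o=get_obs();p0=o['position'] if p0 is None else np.array(p0);R0=Ro.from_quat(o['tool_rot'] if q0 is None else q0)
    P,Q=p0,R0;w=(R0.inv()*Rt_).as_rotvec();rows=[]
    for i in range(1,n+1):
        tp=p0+(pt-p0)*i/n;tR=R0*Ro.from_rotvec(w*i/n)
        s=Q.inv().apply(tp-P).round(4);a=np.degrees((Q.inv()*tR).as_rotvec()).round(1)
        rows.append([*(s+0).tolist(),*(a+0).tolist(),grip]);P=P+Q.apply(s);Q=Q*Ro.from_rotvec(np.radians(a))
    for i in range(0,n,5):print(rows[i:i+5])
    return P,Q
E
sed -i 's/((10,173,23),(80,432)),//;s/((165,173,12),(50,176)),//;s/,((150,96,56),(159,200))//;s/((10,173,23),(40,388)),//;s/((165,-91,12),(502,290)),//' m.py
python3 m.py; python3 - <<'E'
from h import *
plan(np.array([.4949,.3066,.13]),toolq(Ro.from_euler('z',.1803)),10)
E
```

```text
deck [ 0.5732 -0.025   0.0267  0.0838] 4.7995100393716115
[[-0.1, -0.4], [0.8, 1.7], [-0.1, -0.1], [-0.4, -0.6], [0.0, -0.1], [-0.1, 0.1], [1.7, 1.4], [-0.2, -0.2], [-0.8, -0.5], [-0.1, -0.0]]
div [0.4949 0.3066 0.0014 0.1803] 10.329160948192127
[[-0.2, -0.3], [0.1, -0.5], [-0.1, -0.1], [0.4, 0.3], [-0.6, -0.4], [0.5, 0.7], [0.5, 0.0], [-0.2, -0.1], [-0.1, -0.4], [0.2, 0.5], [-0.9, 0.2]]
eraser [ 13  10  11  22 174] [457.7184 248.3678] ((457.6647033691406, 248.67918395996094), (8.819316864013672, 21.211978912353516), 8.746162414550781) [array([ 0.5029, -0.3878,  0.007 ]), array([ 0.5025, -0.386 ,  0.014 ])]
eraser [ 11  11  26  22 316] [478.6677 336.1139] ((478.75, 335.7499694824219), (14.849241256713867, 25.45584487915039), 45.0) [array([ 0.5075, -0.3836,  0.007 ]), array([ 0.499 , -0.3863,  0.014 ])]
[[-0.0356, -0.0164, 0.0073, 0.0, 0.0, -3.1, 1], [-0.0347, -0.0183, 0.0074, 0.0, 0.0, -3.1, 1], [-0.0337, -0.0201, 0.0073, 0.0, 0.0, -3.0, 1], [-0.0325, -0.0219, 0.0074, 0.0, 0.0, -3.1, 1], [-0.0314, -0.0236, 0.0073, 0.0, 0.0, -3.1, 1]]
[[-0.03, -0.0252, 0.0074, 0.0, 0.0, -3.1, 1], [-0.0286, -0.0269, 0.0073, -0.1, 0.0, -3.1, 1], [-0.0271, -0.0283, 0.0073, 0.0, 0.0, -3.1, 1], [-0.0255, -0.0298, 0.0073, 0.0, 0.0, -3.0, 1], [-0.0239, -0.0311, 0.0073, 0.0, 0.0, -3.1, 1]]
```

```bash
python3 -m pendant '[[[-0.036,-0.016,0.007,0,0,-3,1],[-0.035,-0.018,0.007,0,0,-3,1],[-0.034,-0.020,0.007,0,0,-3,1],[-0.032,-0.022,0.007,0,0,-3,1],[-0.031,-0.024,0.007,0,0,-3,1]]]' 20
python3 -m pendant '[[[-0.030,-0.025,0.007,0,0,-3,1],[-0.029,-0.027,0.007,0,0,-3,1],[-0.027,-0.028,0.007,0,0,-3,1],[-0.026,-0.030,0.007,0,0,-3,1],[-0.024,-0.031,0.007,0,0,-3.7,1]]]'
python3 -m pendant '[[[0,0,0,0,0,0,1],[0,0,0,0,0,0,1],[0,0,0,0,0,0,1],[0,0,0,0,0,0,1],[0,0,0,0,0,0,1]]]'
cat > shot.py <<'E'
import sys,cv2,numpy as np;from rig import *
o=get_obs();c=camera('wrist');n=sys.argv[1]
cv2.imwrite(f'pics/{n}.png',c['img'][:,:,::-1]);np.savez(f'{n}.npz',p=o['position'],q=o['tool_rot'])
E
python3 shot.py w1
```

```text
time: 0.78
position: [0.3576, 0.445, 0.1686]
tool_rot: [0.047, 0.999, -0.0, -0.0]
ft_force: [0.8, 0.2, 0.3]
grip_width: 0.0866
grip_force: 0.0
time: 1.4
position: [0.4953, 0.3047, 0.1336]
tool_rot: [-0.09, 0.996, -0.0, -0.0]
ft_force: [0.6, 0.0, -0.1]
grip_width: 0.0867
grip_force: 0.0
time: 2.02
position: [0.4941, 0.3064, 0.1342]
tool_rot: [-0.089, 0.996, 0.0, 0.0]
ft_force: [0.2, 0.2, -0.1]
grip_width: 0.0868
grip_force: 0.0
```

View pics/w1.png

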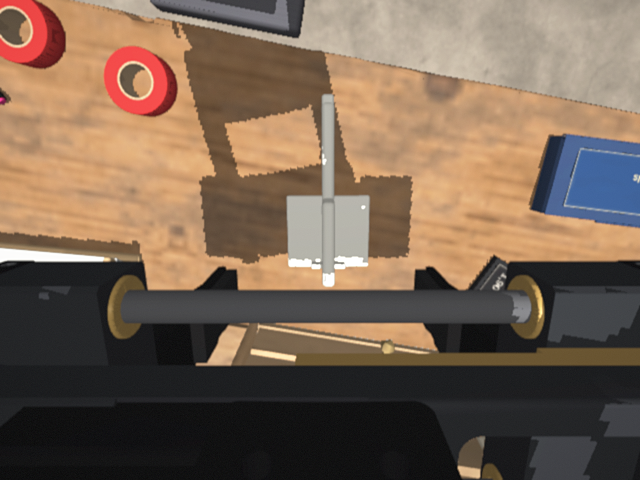

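The wrist view shows the nose at (327,95), plate corners at (288,196), (369,196), (289,264) and (369,266), and the tail top at (328,285).

```bash
cat > f1.py <<'E'
from h import *
np.set_printoptions(precision=4,suppress=True)
d=np.load('w1.npz');W=wcam(d['p'],d['q']);print(d['p'])
ob=[(W,[(-114,0,13),(-32,-36,15),(-32,36,15),(32,-36,15),(32,36,15),(36,0,55),(-32,0,55)],np.array([(327,95),(288,196),(369,196),(289,265),(369,266),(328,286),(328,199)]))]
for fz in(None,0.):
    p,r=fit(ob,[.4949,.3066,.0,.18],0,fz);print(p,np.degrees(p[3]),r[:14].reshape(-1,2).round(1).tolist())
R=Ro.from_euler('z',p[3]);plan(np.array([p[0],p[1],.032]),toolq(R),5)
E
python3 f1.py
```

```text
[0.4941 0.3064 0.1342]
[ 0.4986  0.3106 -0.0053  0.1864] 10.677420087921632 [[0.5, 0.1], [-1.4, -0.3], [0.3, -0.8], [-0.1, 0.6], [-1.4, -0.8], [0.7, -0.1], [0.3, 2.9]]
[ 0.4977  0.3104 -0.0003  0.1881] 10.777349834995176 [[0.2, -2.2], [-2.2, -0.6], [1.0, -1.3], [-0.6, 1.5], [-0.6, -0.2], [0.8, 1.1], [0.3, 2.6]]
[[-0.0008, 0.0007, 0.0204, 0.0, 0.0, -0.1, 1], [-0.0008, 0.0007, 0.0205, 0.0, 0.0, -0.1, 1], [-0.0008, 0.0007, 0.0204, 0.0, 0.0, -0.1, 1], [-0.0009, 0.0007, 0.0205, 0.0, 0.0, -0.1, 1], [-0.0008, 0.0007, 0.0204, 0.0, 0.0, -0.1, 1]]
```

```bash
python3 -m pendant '[[[-0.002,0.002,0.020,0,0,0,1],[0,0,0.020,0,0,-0.3,1],[0,0,0.020,0,0,0,1],[0,0,0.022,0,0,0,1],[0,0,0.020,0,0,0,1]]]' 30
python3 -m pendant '[[[0,0,0,0,0,0,0.4],[0,0,0,0,0,0,0.2],[0,0,0,0,0,0,0],[0,0,0,0,0,0,0],[0,0,0,0,0,0,0]]]'
python3 -m pendant '[[[0,0,0,0,0,0,0],[0,0,0,0,0,0,0],[0,0,0,0,0,0,0],[0,0,0,0,0,0,0],[0,0,0,0,0,0,0]]]'
python3 m.py | grep deck
```

```text
time: 2.7
position: [0.4962, 0.3083, 0.0314]
tool_rot: [-0.092, 0.996, 0.0, 0.0]
ft_force: [0.1, 0.4, 1.0]
grip_width: 0.0868
grip_force: 0.0
time: 3.32
position: [0.4964, 0.3082, 0.0325]
tool_rot: [-0.092, 0.996, 0.0, 0.0]
ft_force: [0.3, -0.2, 0.8]
grip_width: 0.0449
grip_force: 0.0
time: 3.95
position: [0.4962, 0.3081, 0.032]
tool_rot: [-0.091, 0.996, 0.0, -0.0]
ft_force: [-0.3, 0.7, -0.4]
grip_width: 0.0094
grip_force: 30.0
deck [ 0.5732 -0.025   0.0267  0.0838] 4.7995100393716115
```

```bash
cat > f2.py <<'E'
from h import *
np.set_printoptions(precision=4,suppress=True)
p=np.array([0.5732,-0.025,0.0267,0.0838]);R,t=pose(p,np.pi/6)
o=[.4962,.3081,.032];q=[-.0915,.9958,0,0]
w1=np.array([.48,.25,.26]);A,B=plan(w1,Ro.from_quat(q),5,o,q,0)
w2=np.array([.50,0.03,.27]);A,B=plan(w2,toolq(R),5,A,B.as_quat(),0)
h=R.apply([.137,0,.107])+t;print(h);plan(h,toolq(R),5,A,B.as_quat(),0)
E
python3 f2.py
```

```text
[[0.0053, -0.0108, -0.0456, 0.0, 0.0, 0.0, 0], [0.0053, -0.0109, -0.0456, 0.0, 0.0, 0.0, 0], [0.0053, -0.0108, -0.0456, 0.0, 0.0, 0.0, 0], [0.0053, -0.0108, -0.0456, 0.0, 0.0, 0.0, 0], [0.0053, -0.0109, -0.0456, 0.0, 0.0, 0.0, 0]]
[[0.0041, -0.044, -0.002, 0.3, -6.0, 1.1, 0], [0.003, -0.0441, -0.0021, 0.3, -6.0, 1.1, 0], [0.002, -0.0441, -0.0022, 0.3, -6.0, 1.1, 0], [0.0008, -0.0441, -0.0021, 0.3, -6.0, 1.2, 0], [-0.0002, -0.0442, -0.0019, 0.3, -6.0, 1.1, 0]]
[ 0.6381 -0.0195  0.1879]
[[-0.0149, -0.0122, 0.0276, 0.0, 0.0, 0.0, 0], [-0.0149, -0.0122, 0.0276, 0.0, 0.0, 0.0, 0], [-0.0149, -0.0121, 0.0276, 0.0, 0.0, 0.0, 0], [-0.0149, -0.0122, 0.0275, 0.0, 0.0, 0.0, 0], [-0.0149, -0.0122, 0.0276, 0.0, 0.0, 0.0, 0]]
```

```bash
Z='[0,0,0,0,0,0,0]'
python3 -m pendant '[[[0,0,-0.046,0,0,0,0],[0.004,-0.010,-0.046,0,0,0,0],[0.006,-0.015,-0.046,0,0,0,0],[0.006,-0.015,-0.046,0,0,0,0],[0.008,-0.015,-0.044,0,0,0,0]]]'
python3 -m pendant '[[[0.004,-0.044,-0.002,0.3,-6,1.1,0],[0.003,-0.044,-0.002,0.3,-6,1.1,0],[0.002,-0.044,-0.002,0.3,-6,1.1,0],[0.001,-0.044,-0.002,0.3,-6,1.2,0],[0,-0.044,-0.002,0.3,-6,1.1,0]]]'
python3 -m pendant '[[[-0.015,-0.012,0.028,0,0,0,0],[-0.015,-0.012,0.028,0,0,0,0],[-0.015,-0.012,0.028,0,0,0,0],[-0.015,-0.012,0.027,0,0,0,0],[-0.015,-0.012,0.027,0,0,0,0]]]'
python3 -m pendant '[[[0,0,0,0,0,0,0],[0,0,0,0,0,0,0],[0,0,0,0,0,0,0],[0,0,0,0,0,0,0],[0,0,0,0,0,0,0]]]'
python3 shot.py w2
```

```text
time: 4.58
position: [0.4823, 0.249, 0.2615]
tool_rot: [-0.092, 0.996, -0.0, 0.0]
ft_force: [0.7, -0.3, -0.4]
grip_width: 0.0092
grip_force: 30.0
time: 5.2
position: [0.5015, 0.0322, 0.2697]
tool_rot: [-0.041, 0.965, 0.011, 0.257]
ft_force: [0.9, 0.5, -1.5]
grip_width: 0.0092
grip_force: 30.0
time: 5.82
position: [0.6406, -0.0151, 0.1854]
tool_rot: [-0.041, 0.966, 0.012, 0.255]
ft_force: [-0.4, -0.2, -0.8]
grip_width: 0.0094
grip_force: 30.0
time: 6.45
position: [0.6401, -0.0147, 0.187]
tool_rot: [-0.041, 0.966, 0.012, 0.256]
ft_force: [-0.3, -0.0, -1.0]
grip_width: 0.0095
grip_force: 30.0
```

View pics/w2.png

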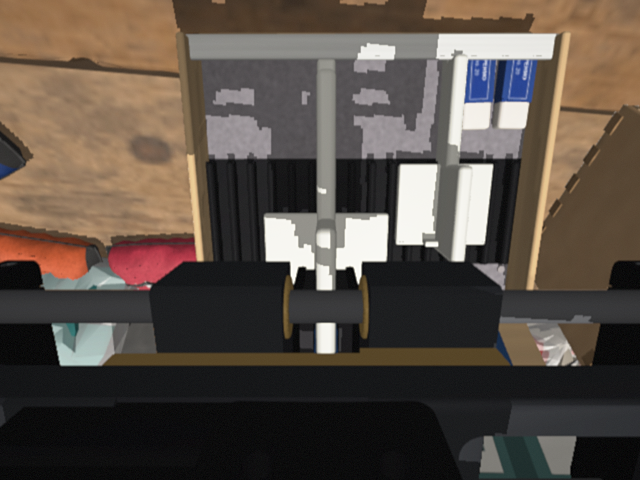

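This view shows the held divider (nose at (326,62)) over the bay. The ledge, rail and fixed divider (plate at (397–492, 163–246)) are all visible. I'll zoom in for pixel accuracy.

```bash
python3 -c "
import cv2
a=cv2.imread('pics/w2.png')[25:295,178:574];cv2.imwrite('pics/w2c.png',cv2.convertScaleAbs(cv2.resize(a,None,fx=2,fy=2,interpolation=cv2.INTER_CUBIC),alpha=1.3,beta=25))"
```

```text
(no output)
```

View pics/w2c.png

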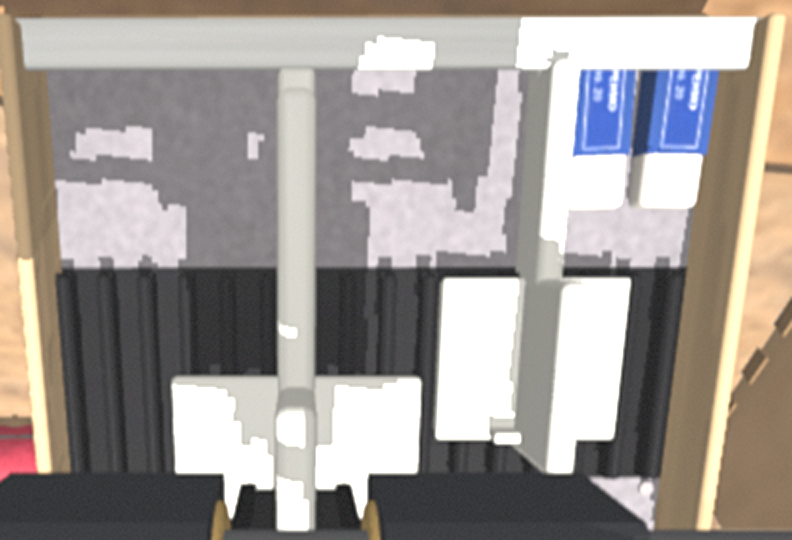

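```bash
cat > f3.py <<'E'
from h import *
np.set_printoptions(precision=4,suppress=True)
d=np.load('w2.npz');W=wcam(d['p'],d['q']);off=(178,25)
c=lambda l:np.array(cr(off,2,l))
X=[(82,60,16),(82,132,16),(146,60,16),(146,132,16),(150,96,56)];px=c([(443,278),(630,280),(436,440),(614,440),(561,471)])
led=c([(300,69)])[0,1];rf=c([(400,269)])[0,1]
def f(p,tf=None):
    R=Ro.from_euler('z',p[3])*Ro.from_euler('y',-p[4])*Ro.from_euler('x',p[5]);t=p[:3]
    r=(proj(W,R.apply(np.array(X)/1000)+t)-px).ravel()
    a=proj(W,R.apply(np.array([[10,0,23],[80,30,12]])/1000)+t)[:,1]
    return np.r_[r,a[0]-led,(a[1]-rf)*.5,(p[4]-np.pi/6)*500,p[5]*500]
s=least_squares(f,[.573,-.025,.027,.084,.52,0],loss='soft_l1',x_scale=[.01,.01,.01,.05,.05,.05]);P=s.x
print('deck',P[:3],np.degrees(P[3:]),f(P).round(1))
R=Ro.from_euler('z',P[3])*Ro.from_euler('y',-P[4])*Ro.from_euler('x',P[5]);t=P[:3]
Q=Ro.from_quat(d['q']);Rd0=Q*Ro.from_matrix(np.diag([-1.,1,-1]))
Y=[(-106,0,29),(-114,0,13.5),(-32,-36,15),(-32,36,15)];py=c([(297,87),(297,69),(172,378),(421,377)])
def g(v):
    Rr=Rd0*Ro.from_euler('zyx',v[3:]);t=d['p']+Q.apply(v[:3])
    return np.r_[(proj(W,Rr.apply(np.array(Y)/1000)+t)-py).ravel(),v[4]*300,v[5]*300,(v[2]-.032)*500]
s=least_squares(g,[0,0,.032,0,0,0],x_scale=[.01]*3+[.05]*3);v=s.x
print('div in tool',v[:3],np.degrees(v[3:]),g(v).round(1))
o=d['p']+Q.apply(v[:3]);print('div origin in deck mm',R.inv().apply(o-t)*1000,'tcp in deck',R.inv().apply(d['p']-t)*1000)
rel=(R.inv()*Rd0*Ro.from_euler('zyx',v[3:])).as_euler('zyx',True);print('rel zyx',rel,'tool rel',(R.inv()*Rd0).as_euler('zyx',True))
np.savez('deck.npz',P=P,v=v)
# tooth lines: sample row profile at deck x 120..150 z 12, y from -85..-40
import cv2
im=cv2.cvtColor(cv2.imread('pics/w2.png'),cv2.COLOR_BGR2GRAY).astype(np.float32)
ys=np.arange(-88,40,1.);acc=0
for x in np.arange(100,150,1.5) if 0 else np.arange(95,118,1.):
    q=proj(W,R.apply(np.c_[np.full_like(ys,x),ys,np.full_like(ys,12)]/1000)+t).astype(np.float32)
    acc=acc+cv2.remap(im,q[None,:,0],q[None,:,1],cv2.INTER_LINEAR)[0]
print([(int(y),int(a/2.3)) for y,a in zip(ys,acc)])
E
python3 f3.py
```

```text
deck [ 0.577  -0.0217  0.022 ] [ 4.8712 30.0171 -0.0045] [ 0.6  0.1  0.4 -0.8  0.1 -0.5 -0.5 -0.5 -0.5  3.8  0.   0.9  0.1 -0. ]
div in tool [-0.0027  0.0014  0.0341] [ 0.068  -0.027  -0.0056] [-0.1  0.2 -0.1 -0.6 -0.2  0.   0.4  0.5 -0.1 -0.   1. ]
div origin in deck mm [139.896    3.0229  77.0266] tcp in deck [137.4326   1.5904 111.1153]
rel zyx [0.074  0.3077 0.0945] tool rel [0.006  0.3347 0.1001]
[(-88, 353), (-87, 293), (-86, 236), (-85, 157), (-84, 127), (-83, 191), (-82, 333), (-81, 364), (-80, 360), (-79, 362), (-78, 360), (-77, 364), (-76, 344), (-75, 293), (-74, 313), (-73, 363), (-72, 355), (-71, 295), (-70, 233), (-69, 149), (-68, 152), (-67, 288), (-66, 368), (-65, 374), (-64, 369), (-63, 370), (-62, 373), (-61, 372), (-60, 348), (-59, 293), (-58, 312), (-57, 366), (-56, 360), (-55, 301), (-54, 232), (-53, 153), (-52, 227), (-51, 362), (-50, 382), (-49, 378), (-48, 380), (-47, 377), (-46, 378), (-45, 385), (-44, 355), (-43, 289), (-42, 311), (-41, 368), (-40, 348), (-39, 213), (-38, 154), (-37, 147), (-36, 194), (-35, 219), (-34, 219), (-33, 219), (-32, 222), (-31, 231), (-30, 228), (-29, 234), (-28, 216), (-27, 180), (-26, 189), (-25, 205), (-24, 199), (-23, 191), (-22, 155), (-21, 171), (-20, 211), (-19, 220), (-18, 216), (-17, 216), (-16, 222), (-15, 222), (-14, 219), (-13, 223), (-12, 211), (-11, 179), (-10, 187), (-9, 208), (-8, 196), (-7, 173), (-6, 159), (-5, 516), (-4, 1187), (-3, 1448), (-2, 1500), (-1, 1570), (0, 1610), (1, 1611), (2, 1610), (3, 1513), (4, 1448), (5, 1455), (6, 1441), (7, 1396), (8, 1341), (9, 1244), (10, 908), (11, 388), (12, 190), (13, 211), (14, 218), (15, 219), (16, 231), (17, 230), (18, 230), (19, 220), (20, 172), (21, 166), (22, 183), (23, 204), (24, 202), (25, 185), (26, 186), (27, 209), (28, 217), (29, 222), (30, 240), (31, 306), (32, 396), (33, 407), (34, 394), (35, 303), (36, 168), (37, 225), (38, 295), (39, 360)]
```

```bash
python3 -m pendant '[[[0.003,-0.003,0.010,0,-0.3,0,0],[0,0,0.015,0,0,0,0],[0,0,0.015,0,0,0,0],[0,0,0.012,0,0,0,0],[0,0,0,0,0,0,0]]]'
python3 -m pendant '[[[0,0,0,0,0,0,0],[0,0,0,0,0,0,0],[0,0,0,0,0,0,0],[0,0,0,0,0,0,0],[0,0,0,0,0,0,0]]]'
python3 shot.py w3;python3 -c "
import cv2
a=cv2.imread('pics/w3.png')[0:295,178:574];cv2.imwrite('pics/w3c.png',cv2.convertScaleAbs(cv2.resize(a,None,fx=2,fy=2,interpolation=cv2.INTER_CUBIC),alpha=1.5,beta=40))"
```

```text
time: 7.12
position: [0.6637, -0.0155, 0.1384]
tool_rot: [-0.041, 0.965, 0.012, 0.257]
ft_force: [-0.4, 0.7, -0.8]
grip_width: 0.0097
grip_force: 30.0
time: 7.75
position: [0.6638, -0.0158, 0.1401]
tool_rot: [-0.041, 0.965, 0.012, 0.258]
ft_force: [1.0, 0.8, -1.0]
grip_width: 0.0094
grip_force: 30.0
```

View pics/w3c.png

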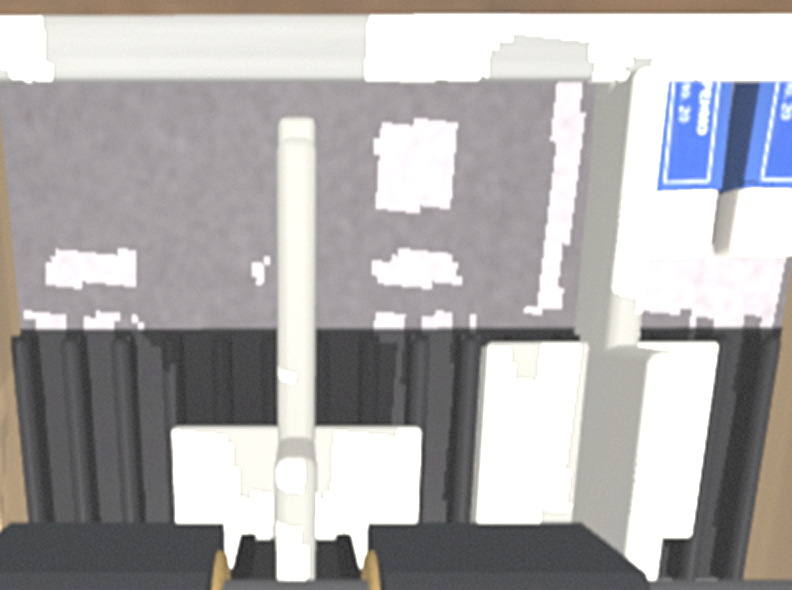

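```bash
sed -e "s/w2/w3/g;s/off=(178,25)/off=(178,0)/;s/,(146,60,16),(146,132,16),(150,96,56)\]/,(146,132,16)]/;s/c(\[(443,278),(630,280),(436,440),(614,440),(561,471)\])/c([(488,343),(717,343),(694,537)])/;s/(300,69)\]/(300,81)]/;s/(400,269)/(400,330)/;s/(297,87),(297,69),(172,378),(421,377)/(297,138),(297,118),(172,427),(421,427)/;s/'deck.npz'/'deck3.npz'/" f3.py > f4.py; python3 f4.py
```

```text
deck [ 0.5769 -0.0224  0.0227] [ 5.1154 30.0082 -0.0004] [ 0.  -0.1  1.  -0.4 -1.2  0.   0.1  1.5  0.1 -0. ]
div in tool [-0.0026  0.0013  0.0343] [ 0.0068 -0.0168 -0.0009] [ 0.  -0.4 -0.  -0.2 -0.2  0.3  0.2  0.4 -0.1 -0.   1.1]
div origin in deck mm [136.6428   0.0591  23.778 ] tcp in deck [134.0686  -1.2089  58.0611]
rel zyx [-0.2133  0.0274 -0.0276] tool rel [-0.2202  0.0441 -0.0267]
[(-88, 370), (-87, 308), (-86, 261), (-85, 189), (-84, 138), (-83, 131), (-82, 169), (-81, 318), (-80, 347), (-79, 342), (-78, 342), (-77, 345), (-76, 347), (-75, 308), (-74, 287), (-73, 335), (-72, 371), (-71, 314), (-70, 260), (-69, 186), (-68, 130), (-67, 143), (-66, 297), (-65, 362), (-64, 357), (-63, 356), (-62, 359), (-61, 361), (-60, 359), (-59, 314), (-58, 285), (-57, 334), (-56, 374), (-55, 315), (-54, 261), (-53, 174), (-52, 134), (-51, 257), (-50, 370), (-49, 369), (-48, 368), (-47, 370), (-46, 371), (-45, 372), (-44, 372), (-43, 302), (-42, 260), (-41, 570), (-40, 1013), (-39, 1040), (-38, 963), (-37, 941), (-36, 945), (-35, 978), (-34, 982), (-33, 963), (-32, 946), (-31, 945), (-30, 945), (-29, 948), (-28, 946), (-27, 930), (-26, 905), (-25, 913), (-24, 920), (-23, 845), (-22, 775), (-21, 684), (-20, 656), (-19, 674), (-18, 670), (-17, 675), (-16, 670), (-15, 674), (-14, 673), (-13, 670), (-12, 671), (-11, 655), (-10, 648), (-9, 661), (-8, 666), (-7, 647), (-6, 931), (-5, 1208), (-4, 1259), (-3, 1300), (-2, 1336), (-1, 1336), (0, 1327), (1, 1331), (2, 1331), (3, 1303), (4, 1251), (5, 1157), (6, 883), (7, 673), (8, 660), (9, 652), (10, 642), (11, 652), (12, 696), (13, 915), (14, 978), (15, 973), (16, 972), (17, 953), (18, 935), (19, 932), (20, 908), (21, 895), (22, 917), (23, 922), (24, 902), (25, 891), (26, 881), (27, 899), (28, 903), (29, 905), (30, 888), (31, 904), (32, 982), (33, 1029), (34, 1107), (35, 1047), (36, 953), (37, 993), (38, 1040), (39, 1072)]
```

```bash
python3 -m pendant '[[[0,0,0.004,0,0,0,0],[0,0,0.004,0,0,0,0],[0,0,0.003,0,0,0,0],[0,0,0.003,0,0,0,0],[0,0,0.002,0,0,0,0]]]'
python3 -m pendant '[[[0,0,0.001,0,0,0,0],[0,0,0.001,0,0,0,0],[0,0,0.001,0,0,0,0],[0,0,0.001,0,0,0,0],[0,0,0,0,0,0,0]]]'
```

```text
time: 8.43
position: [0.6718, -0.0152, 0.1257]
tool_rot: [-0.041, 0.965, 0.012, 0.258]
ft_force: [0.5, -0.6, -0.6]
grip_width: 0.0094
grip_force: 30.0
time: 9.05
position: [0.6737, -0.0149, 0.1225]
tool_rot: [-0.041, 0.965, 0.012, 0.258]
ft_force: [-0.4, -1.0, -0.3]
grip_width: 0.0092
grip_force: 30.0
```

```bash
python3 -m pendant '[[[0,0,0.0005,0,0,0,0],[0,0,0.0005,0,0,0,0],[0,0,0.0005,0,0,0,0],[0,0,0.0005,0,0,0,0],[0,0,0,0,0,0,0]]]'
python3 -m pendant '[[[0,0,0.0005,0,0,0,0],[0,0,0.0005,0,0,0,0],[0,0,0,0,0,0,0],[0,0,0,0,0,0,0],[0,0,0,0,0,0,0]]]'
```

```text
time: 9.68
position: [0.6747, -0.0148, 0.1207]
tool_rot: [-0.041, 0.965, 0.012, 0.258]
ft_force: [-0.0, -1.6, -0.9]
grip_width: 0.0091
grip_force: 30.0
time: 10.3
position: [0.6751, -0.0148, 0.12]
tool_rot: [-0.041, 0.965, 0.012, 0.258]
ft_force: [-2.5, -1.2, 2.4]
grip_width: 0.0095
grip_force: 30.0
```

```bash
python3 -m pendant '[[[0.004,-0.0003,0,0,0,0,0],[0.004,0,0,0,0,0,0],[0.004,0,0,0,0,0,0],[0.004,0,0,0,0,0,0],[0.002,0,0,0,0,0,0]]]'
python3 -m pendant '[[[0.001,0,0,0,0,0,0],[0.001,0,0,0,0,0,0],[0.0005,0,0,0,0,0,0],[0,0,0,0,0,0,0],[0,0,0,0,0,0,0]]]'
```

```text
time: 10.92
position: [0.6723, -0.0179, 0.1203]
tool_rot: [-0.04, 0.962, 0.009, 0.27]
ft_force: [19.2, 10.5, 15.2]
grip_width: 0.0096
grip_force: 30.5
time: 11.55
position: [0.6721, -0.0183, 0.1204]
tool_rot: [-0.04, 0.962, 0.008, 0.272]
ft_force: [20.0, 12.5, 14.5]
grip_width: 0.0089
grip_force: 30.6
```

```bash
python3 shot.py w4; python3 - <<'E'
from rig import *
import cv2,numpy as np
r=lambda im,x,y,w,h,k:cv2.convertScaleAbs(cv2.resize(im[y:y+h,x:x+w],None,fx=k,fy=k,interpolation=cv2.INTER_CUBIC),alpha=1.3,beta=25)
s=camera('scene')['img'][:,:,::-1];t=camera('top')['img'][:,:,::-1];w=cv2.imread('pics/w4.png')
cv2.imwrite('pics/s4.png',s);cv2.imwrite('pics/t4.png',t)
C=np.zeros((600,800,3),np.uint8)
C[:300,:400]=r(w,170,0,400,300,1);C[300:600,:400]=r(s,270,110,133,100,3.01)[:300,:400]
C[:600,400:]=r(s,275,120,100,150,4)
C[300:600,:400]=r(t,230,120,133,100,3.01)[:300,:400]
cv2.imwrite('pics/c4.png',C)
print(get_obs()['ft_force'],get_obs()['moment'],get_obs()['q'])
E
```

```text
[21.36174168 11.85476872 13.45345082] [ 2.03958323 -4.17799114  0.96976792] [-0.28290312  0.57709869  1.84911591  0.76736168  0.26568096 -2.63803346]
```

View pics/c4.png

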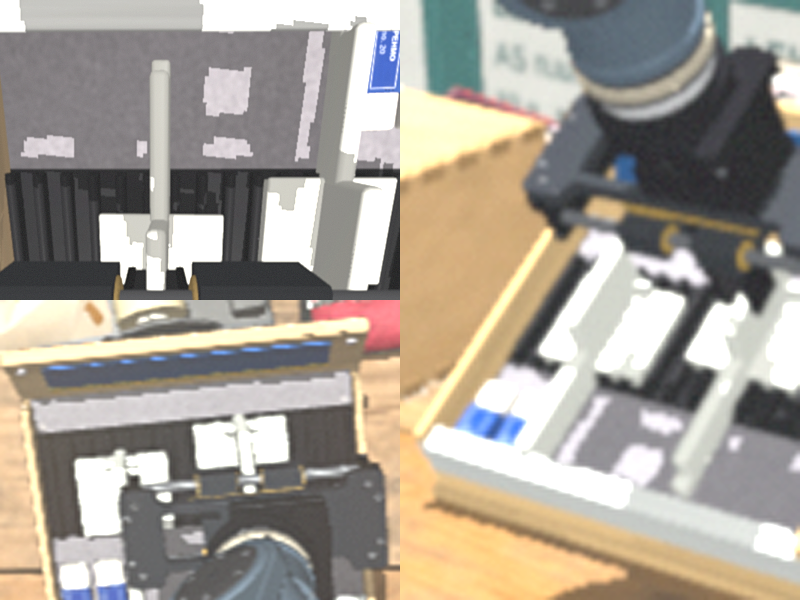

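c4 shows the divider seated in the rail at mid-bay, its nose still about 20 mm short of the ledge. Joint 6 (-2.64) is near its limit and joint 5 is almost straight, so the tilted wrist distorted the slide. I'll back off to unload first.

```bash
for i in 1 2; do python3 -m pendant '[[[-0.002,0,0,0,0,0,0],[-0.002,0,0,0,0,0,0],[-0.002,0,0,0,0,0,0],[0,0,0,0,0,0,0],[0,0,0,0,0,0,0]]]'; python3 -c "
from rig import *;o=get_obs();print(o['q'].round(3),o['moment'].round(2))"; done
```

```text
time: 12.32
position: [0.6721, -0.0177, 0.1203]
tool_rot: [-0.04, 0.963, 0.009, 0.267]
ft_force: [9.6, 5.6, 13.3]
grip_width: 0.0094
grip_force: 30.4
[-0.281  0.577  1.842  0.723  0.276 -2.592] [ 1.14 -2.45  0.49]
time: 12.95
position: [0.6722, -0.0164, 0.1199]
tool_rot: [-0.041, 0.964, 0.011, 0.263]
ft_force: [1.0, 2.2, 10.6]
grip_width: 0.0098
grip_force: 30.1
[-0.279  0.577  1.835  0.683  0.288 -2.55 ] [ 0.52 -0.93  0.21]
```

```bash
python3 -m pendant '[[[-0.002,0,0,0,0,0,0],[-0.002,0,0,0,0,0,0],[0,0,-0.0015,0,0,0,0],[0,0,-0.0015,0,0,0,0],[0,0,0,0,0,0,0]]]'; python3 shot.py w5; python3 - <<'E'
from h import *;from rig import *
o=get_obs();print(o['q'].round(3),o['moment'].round(2))
P=np.load('deck3.npz')['P'];R=Ro.from_euler('z',P[3])*Ro.from_euler('y',-P[4])
for n in('w3','w4','w5'):
    d=np.load(n+'.npz');print(n,(R.inv().apply(d['p']-P[:3])*1000).round(1),(R.inv()*Ro.from_quat(d['q'])*Ro.from_matrix(np.diag([-1.,1,-1]))).as_euler('zyx',True).round(2))
print(R.inv().apply(o['ft_force']).round(1))
import cv2
for n in('w2','w3','w4','w5'):
    g=cv2.cvtColor(cv2.imread(f'pics/{n}.png'),cv2.COLOR_BGR2GRAY)
    print(n,[np.where(np.abs(np.diff(g[r,300:360].astype(int)))>25)[0]+300 for r in(100,180)], [r for r in range(30,100) if abs(int(g[r+1,328])-int(g[r,328]))>20])
E
```

```text
time: 13.58
position: [0.6701, -0.0158, 0.1201]
tool_rot: [-0.041, 0.965, 0.012, 0.258]
ft_force: [3.8, -0.2, -2.2]
grip_width: 0.0094
grip_force: 30.0
[-0.278  0.574  1.832  0.65   0.3   -2.517] [ 0.03 -0.24 -0.03]
w3 [134.1  -1.2  58.1] [-0.22  0.04 -0.03]
w4 [131.2  -4.4  37. ] [-0.18 -1.53 -0.49]
w5 [129.5  -1.7  37.6] [-0.24  0.05 -0.05]
[ 2.8 -0.7 -3.7]
w2 [array([301, 306, 354]), array([315, 316, 334, 335])] [32]
w3 [array([], dtype=int64), array([315, 316, 334, 335])] [58]
w4 [array([], dtype=int64), array([318, 319, 320, 323, 339, 340])] [59]
w5 [array([], dtype=int64), array([315, 316, 334, 335])] [63]
```

```bash
cat > fz.py <<'E'
from h import *;from rig import *
o=get_obs()
P=np.load('deck3.npz')['P'];R=Ro.from_euler('z',P[3])*Ro.from_euler('y',-P[4])
print('tcp deck',(R.inv().apply(o['position']-P[:3])*1000).round(1),(R.inv()*Ro.from_quat(o['tool_rot'])*Ro.from_matrix(np.diag([-1.,1,-1]))).as_euler('zyx',True).round(2),'F',R.inv().apply(o['ft_force']).round(1),'M',R.inv().apply(o['moment']).round(2),o['grip_width'].round(4),round(o['time'],2))
E
python3 -m pendant '[[[0,0,-0.001,0,0,0,0],[0,0,0,0,0,0,0],[0.001,0,0,0,0,0,0],[0.001,0,0,0,0,0,0],[0,0,0,0,0,0,0]]]' >/dev/null;python3 fz.py
python3 -m pendant '[[[0.001,0,0,0,0,0,0],[0.001,0,0,0,0,0,0],[0.001,0,0,0,0,0,0],[0,0,0,0,0,0,0],[0,0,0,0,0,0,0]]]' >/dev/null;python3 fz.py
```

```text
Traceback (most recent call last):
  File "fz.py", line 4, in <module>
    print('tcp deck',(R.inv().apply(o['position']-P[:3])*1000).round(1),(R.inv()*Ro.from_quat(o['tool_rot'])*Ro.from_matrix(np.diag([-1.,1,-1]))).as_euler('zyx',True).round(2),'F',R.inv().apply(o['ft_force']).round(1),'M',R.inv().apply(o['moment']).round(2),o['grip_width'].round(4),round(o['time'],2))
                                                                                                                                                                                                                                                                  ^^^^^^^^^^^^^^^^^^^^^
AttributeError: 'float' object has no attribute 'round'
Traceback (most recent call last):
  File "fz.py", line 4, in <module>
    print('tcp deck',(R.inv().apply(o['position']-P[:3])*1000).round(1),(R.inv()*Ro.from_quat(o['tool_rot'])*Ro.from_matrix(np.diag([-1.,1,-1]))).as_euler('zyx',True).round(2),'F',R.inv().apply(o['ft_force']).round(1),'M',R.inv().apply(o['moment']).round(2),o['grip_width'].round(4),round(o['time'],2))
                                                                                                                                                                                                                                                                  ^^^^^^^^^^^^^^^^^^^^^
AttributeError: 'float' object has no attribute 'round'
```

```bash
sed -i "s/o\['grip_width'\].round(4)/o['grip_width']/" fz.py; python3 fz.py
python3 -m pendant '[[[0.001,0,0,0,0,0,0],[0.001,0,0,0,0,0,0],[0.001,0,0,0,0,0,0],[0,0,0,0,0,0,0],[0,0,0,0,0,0,0]]]' >/dev/null;python3 fz.py
```

```text
tcp deck [124.2  -1.4  38.9] [-0.22  0.09 -0.01] F [ 1.3 -0.9 -0.4] M [-0.17 -0.16 -0.01] 0.009157374471148403 14.88
tcp deck [121.   -1.3  38.8] [-0.22  0.1  -0.01] F [ 0.8 -0.9 -1.3] M [-0.21 -0.02  0.04] 0.009248385582737103 15.5
```

```bash
python3 -m pendant '[[[0,0,0.001,0,0,0,0],[0,0,0.001,0,0,0,0],[0,0,0,0,0,0,0],[0,0,0,0,0,0,0],[0,0,0,0,0,0,0]]]' >/dev/null;python3 fz.py
python3 -m pendant '[[[0.001,0,0,0,0,0,0],[0.001,0,0,0,0,0,0],[0.001,0,0,0,0,0,0],[0,0,0,0,0,0,0],[0,0,0,0,0,0,0]]]' >/dev/null;python3 fz.py
python3 -m pendant '[[[0.001,0,0,0,0,0,0],[0.001,0,0,0,0,0,0],[0.001,0,0,0,0,0,0],[0,0,0,0,0,0,0],[0,0,0,0,0,0,0]]]' >/dev/null;python3 fz.py
```

```text
tcp deck [120.8  -1.2  36.8] [-0.22  0.12  0.01] F [-1.1 -1.6 -0.2] M [-0.34  0.47 -0.07] 0.009307273437131596 16.12
tcp deck [119.1  -1.6  37.1] [-0.22 -0.   -0.05] F [ 3.  -1.3  0.4] M [-0.17 -0.18 -0.04] 0.009276162975325923 16.75
tcp deck [114.8  -1.3  36.8] [-0.23  0.12 -0.  ] F [ 0.1 -2.   0.4] M [-0.34  0.21 -0.05] 0.00946783673235948 17.38
```

```bash
python3 -m pendant '[[[0.001,-0.001,0,0,0,0,0],[0.001,0,0,0,0,0,0],[0.001,0,0,0,0,0,0],[0,0,0,0,0,0,0],[0,0,0,0,0,0,0]]]' >/dev/null;python3 fz.py
python3 -m pendant '[[[0.001,0,0,0,0,0,0],[0.001,0,0,0,0,0,0],[0,0,0,0,0,0,0],[0,0,0,0,0,0,0],[0,0,0,0,0,0,0]]]' >/dev/null;python3 fz.py
python3 -m pendant '[[[0.001,0,0,0,0,0,0],[0.001,0,0,0,0,0,0],[0,0,0,0,0,0,0],[0,0,0,0,0,0,0],[0,0,0,0,0,0,0]]]' >/dev/null;python3 fz.py
```

```text
tcp deck [113.3  -2.5  37.1] [-0.21 -0.02 -0.04] F [ 4.5 -0.3  1.1] M [ 0.25 -0.69 -0.04] 0.009526584531588167 18.0
tcp deck [112.5  -2.8  37.2] [-0.21 -0.13 -0.08] F [7.5 2.  0.5] M [ 0.39 -1.02 -0.06] 0.009296688842930598 18.62
tcp deck [112.2  -3.1  37.3] [-0.21 -0.27 -0.12] F [ 9.6  1.5 -0.1] M [ 0.6  -1.53 -0.07] 0.009414926212594142 19.25
```

```bash
python3 shot.py w6; python3 - <<'E'
import cv2,numpy as np
g=cv2.cvtColor(cv2.imread('pics/w6.png'),cv2.COLOR_BGR2GRAY).astype(int)
for c in range(256,620,8):
    col=g[:,c];d=[(r,col[r-2],col[r+2]) for r in range(130,260) if col[r-2]<75 and col[r+2]>110]
    print(c,[int(d[0][0]),int(d[-1][0])] if d else None,end='; ')
print()
# tail end of ledge line
for c in(240,290,310,328,346,380,420):print(c,[(r) for r in range(5,120) if abs(g[r+1,c]-g[r-1,c])>30])
E
```

```text
256 None; 264 None; 272 [213, 216]; 280 [213, 216]; 288 [213, 216]; 296 [214, 216]; 304 [214, 216]; 312 [214, 216]; 320 None; 328 None; 336 None; 344 [213, 216]; 352 [213, 216]; 360 [214, 216]; 368 [213, 216]; 376 [213, 216]; 384 [214, 216]; 392 None; 400 None; 408 None; 416 None; 424 None; 432 [211, 212]; 440 [209, 212]; 448 [209, 212]; 456 [210, 212]; 464 [209, 212]; 472 [209, 212]; 480 [209, 212]; 488 None; 496 None; 504 None; 512 None; 520 [209, 212]; 528 [209, 212]; 536 [131, 212]; 544 [131, 212]; 552 [209, 212]; 560 None; 568 [130, 131]; 576 [130, 130]; 584 [130, 130]; 592 [130, 130]; 600 [130, 130]; 608 None; 616 None; 
240 [36, 73, 74]
290 [36, 73]
310 [36, 73, 74]
328 [36]
346 [36, 73]
380 [15, 16, 17, 35, 36, 38, 39, 40, 41, 55, 56, 57, 73, 75, 76, 119]
420 [14, 15, 38, 39, 40, 55, 56, 57, 73]
```

```bash
python3 -m pendant '[[[-0.002,0.001,0,0,0,0,0],[-0.001,0,0,0,0,0,0],[0,0,0.001,0,0,0,0],[0,0,0,0,0,0,0],[0,0,0,0,0,0,0]]]' >/dev/null;python3 fz.py
python3 -m pendant '[[[0.002,0,0,0,0,0,0],[0.002,0,0,0,0,0,0],[0.002,0,0,0,0,0,0],[0,0,0,0,0,0,0],[0,0,0,0,0,0,0]]]' >/dev/null;python3 fz.py
python3 -m pendant '[[[0.001,0,0,0,0,0,0],[0.001,0,0,0,0,0,0],[0.001,0,0,0,0,0,0],[0,0,0,0,0,0,0],[0,0,0,0,0,0,0]]]' >/dev/null;python3 fz.py
```

```text
tcp deck [112.5  -2.2  36.4] [-0.23 -0.06 -0.11] F [ 6.3 -0.5  4.6] M [-0.03 -0.77 -0.  ] 0.009028850291731961 19.93
tcp deck [112.3  -3.1  36.6] [-0.22 -0.55 -0.24] F [15.3  3.   0.8] M [ 0.67 -2.47 -0.08] 0.009606510223754122 20.55
tcp deck [112.3  -3.4  36.7] [-0.2  -0.8  -0.27] F [19.9  5.2 -0.6] M [ 1.05 -3.33 -0.04] 0.009249467870657623 21.18
```

```bash
python3 -m pendant '[[[-0.004,0.0005,0,0,0,0,0],[-0.003,0,0,0,0,0,0],[-0.002,0,-0.001,0,0,0,0],[0,0,-0.001,0,0,0,0],[0,0,0,0,0,0,0]]]' >/dev/null;python3 fz.py
python3 -m pendant '[[[0.002,0,0,0,0,0,0],[0.002,0,0,0,0,0,0],[0.002,0,0,0,0,0,0],[0,0,0,0,0,0,0],[0,0,0,0,0,0,0]]]' >/dev/null;python3 fz.py;python3 shot.py w7; python3 - <<'E'
import cv2,numpy as np
g=cv2.cvtColor(cv2.imread('pics/w7.png'),cv2.COLOR_BGR2GRAY).astype(int)
for c in(280,300,360,380,448,472,528):
    d=[r+( 90-g[r,c])/max(1,g[r+1,c]-g[r,c]) for r in range(180,240) if g[r,c]<90<=g[r+1,c]];print(c,np.round(d,1))
c4=cv2.imread('pics/w7.png')[20:290,200:560];cv2.imwrite('pics/w7c.png',cv2.convertScaleAbs(cv2.resize(c4,None,fx=2.2,fy=2.2,interpolation=cv2.INTER_CUBIC),alpha=1.2,beta=20))
E
```

```text
tcp deck [112.1  -1.9  37.4] [-0.24 -0.   -0.12] F [ 5.6 -1.7 -3.9] M [-0.12 -0.95 -0.02] 0.009206272020638994 21.8
tcp deck [111.7  -2.8  38.3] [-0.23 -0.5  -0.25] F [14.1  2.1 -0.8] M [ 0.5  -2.39 -0.06] 0.009416615641205838 22.43
280 [189.7 215. ]
300 [215.2]
360 [215.1]
380 [215.1]
448 [210.7]
472 [210.7]
528 [210.7]
```

```bash
python3 -m pendant '[[[-0.003,0.0005,0,0,0,0,0],[-0.002,0,0.001,0,0,0,0],[0,0,0.001,0,0,0,0],[0,0,0.001,0,0,0,0],[0,0,0,0,0,0,0]]]' >/dev/null;python3 fz.py
python3 -m pendant '[[[0,0,0.001,0,0,0,0],[0,0,0.0005,0,0,0,0],[0,0,0,0,0,0,0],[0,0,0,0,0,0,0],[0,0,0,0,0,0,0]]]' >/dev/null;python3 fz.py
```

```text
tcp deck [112.7  -1.9  35.7] [-0.23 -0.18 -0.2 ] F [ 6.1 -0.6  6.4] M [-0.11 -0.99 -0.03] 0.00942411939234459 23.1
tcp deck [112.9  -1.4  35.1] [-0.22 -0.22 -0.17] F [ 7.1  0.5 14.2] M [ 0.03 -0.99 -0.05] 0.009336503997789953 23.73
```

```bash
python3 -m pendant '[[[-0.002,0,-0.001,0,0,0,0.4],[0,0,0,0,0,0,0.4],[0,0,0,0,0,0,0.4],[0,0,0,0,0,0,0.4],[0,0,0,0,0,0,0.4]]]' >/dev/null;python3 fz.py
python3 -m pendant '[[[0,0,-0.010,0,0,0,0.4],[0,0,-0.015,0,0,0,0.4],[0,0,-0.015,0,0,0,0.4],[0,0,-0.015,0,0,0,0.4],[0,0,0,0,0,0,0.4]]]' >/dev/null;python3 fz.py; python3 shot.py w8;python3 - <<'E'
import cv2,numpy as np
from h import *
g=cv2.cvtColor(cv2.imread('pics/w8.png'),cv2.COLOR_BGR2GRAY).astype(int)
for c in range(270,560,10):
    d=[r+( 90-g[r,c])/max(1,g[r+1,c]-g[r,c]) for r in range(140,262) if g[r,c]<90<=g[r+1,c]];print(c,np.round(d,1),end=' ')
print()
for r in range(170,250,10):
    d=[c+(g[r,c+1]>g[r,c])*1000 for c in range(230,560) if (g[r,c]<90)!=(g[r,c+1]<90)];print(r,d)
c4=cv2.imread('pics/w8.png')[:290,190:560];cv2.imwrite('pics/w8c.png',cv2.convertScaleAbs(cv2.resize(c4,None,fx=2.05,fy=2.05,interpolation=cv2.INTER_CUBIC),alpha=1.2,beta=20))
E
```

```text
tcp deck [111.9  -0.3  34.1] [-0.23  0.11  0.  ] F [-0.2  0.2 -0.3] M [ 0.07  0.31 -0.08] 0.034674689734755376 24.35
tcp deck [113.3  -0.6  90.7] [-0.2  -0.06 -0.07] F [ 0.3  0.1 -0.1] M [0.   0.31 0.01] 0.03491577394180763 24.98
270 [141.6] 280 [159.3 199.5] 290 [199.5] 300 [199.5] 310 [199.5] 320 [] 330 [] 340 [164.2 199.4] 350 [199.4] 360 [141.  199.4] 370 [199.4] 380 [] 390 [] 400 [] 410 [196.6] 420 [141.1 196.6] 430 [196.5] 440 [171.8 196.5] 450 [221. 223. 225. 227.] 460 [] 470 [] 480 [196.5] 490 [196.5] 500 [196.5] 510 [] 520 [] 530 [] 540 [] 550 [257.1] 
170 [np.int64(314), np.int64(1316), np.int64(438), np.int64(1447), np.int64(534)]
180 [np.int64(313), np.int64(1316), np.int64(440), np.int64(1446), np.int64(532)]
190 [np.int64(1233), np.int64(245), np.int64(1257), np.int64(258), np.int64(1262), np.int64(265), np.int64(1317), np.int64(331), np.int64(1446), np.int64(470)]
200 [np.int64(1276), np.int64(373), np.int64(1405), np.int64(505), np.int64(1559)]
210 [np.int64(1275), np.int64(374), np.int64(1405), np.int64(504), np.int64(1557)]
220 [np.int64(1275), np.int64(373), np.int64(1404), np.int64(449), np.int64(1451), np.int64(503), np.int64(1556)]
230 [np.int64(1275), np.int64(373), np.int64(1404), np.int64(448), np.int64(1449), np.int64(466), np.int64(1467), np.int64(502), np.int64(1554)]
240 [np.int64(1276), np.int64(373), np.int64(1403), np.int64(447), np.int64(1448), np.int64(465), np.int64(1466), np.int64(501), np.int64(1552)]
```

View pics/w8c.png

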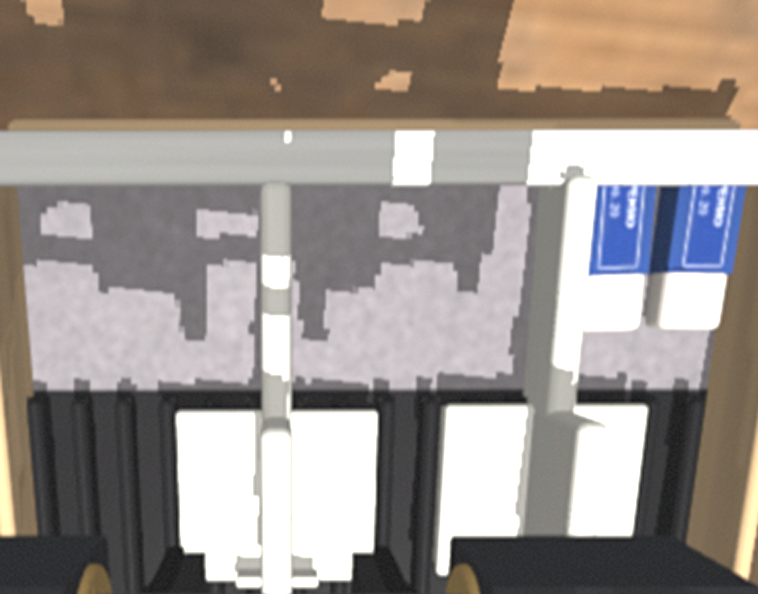

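w8c shows the divider seated mid-bay: plate at px (275–373, row 199.5) against the fixed one at row 196.5. It is square, with the fence end right at the ledge edge, about 2 mm short of the fixed divider. I'll regrip with a vertical wrist, which is a better arm posture, and push it the rest of the way.

```bash
cat > f5.py <<'E'
from h import *
P=np.load('deck3.npz')['P'];R=Ro.from_euler('z',P[3])*Ro.from_euler('y',-P[4]);t=P[:3]
V=toolq(Ro.from_euler('z',P[3]))
g=R.apply([.120,-.0006,.038])+t;print('g',g)
A,B=plan(g+[0,0,.055],V,5,grip=.4);plan(g,V,5,A,B.as_quat(),.4)
print('slope dir in tool',B.inv().apply(R.apply([-1,0,0])),B.inv().apply(R.apply([0,0,-1])))
E
python3 f5.py
```

```text
g [ 0.66155547 -0.01540457  0.11565844]
[[-0.0069, 0.0, 0.0009, 0.0, 6.0, 0.0, 0.4], [-0.0069, 0.0, 0.0002, 0.0, 6.0, -0.1, 0.4], [-0.007, 0.0, -0.0006, 0.0, 6.0, 0.0, 0.4], [-0.0068, 0.0, -0.0012, 0.0, 6.0, -0.1, 0.4], [-0.0067, 0.0, -0.002, 0.0, 6.0, 0.0, 0.4]]
[[0.0, 0.0, 0.011, 0.0, 0.0, 0.0, 0.4], [0.0, 0.0, 0.011, 0.0, 0.0, 0.0, 0.4], [0.0, 0.0, 0.011, 0.0, 0.0, 0.0, 0.4], [0.0, 0.0, 0.011, 0.0, 0.0, 0.0, 0.4], [0.0001, 0.0, 0.011, 0.0, 0.0, 0.0, 0.4]]
slope dir in tool [ 8.66196282e-01 -3.48154061e-04  4.99703791e-01] [-4.99703800e-01  6.74600613e-05  8.66196345e-01]
```

```bash
python3 -m pendant '[[[-0.007,0,0.001,0,6,0,0.4],[-0.007,0,0,0,6,-0.1,0.4],[-0.007,0,-0.001,0,6,0,0.4],[-0.007,0,-0.001,0,6,0,0.4],[-0.007,0,-0.002,0,6,0,0.4]]]' 30
python3 -m pendant '[[[0,0,0.015,0,0,0,0.4],[0,0,0.015,0,0,0,0.4],[0,0,0.015,0,0,0,0.4],[0,0,0.010,0,0,0,0.4],[0,0,0,0,0,0,0.2]]]' >/dev/null; python3 fz.py
python3 -m pendant '[[[0,0,0,0,0,0,0],[0,0,0,0,0,0,0],[0,0,0,0,0,0,0],[0,0,0,0,0,0,0],[0,0,0,0,0,0,0]]]' >/dev/null; python3 fz.py
python3 -m pendant '[[[0.0017,0,0.001,0,0,0,0],[0.0017,0,0.001,0,0,0,0],[0.0008,0,0.0005,0,0,0,0],[0,0,0,0,0,0,0],[0,0,0,0,0,0,0]]]' >/dev/null; python3 fz.py
```

```text
time: 25.65
position: [0.6617, -0.0134, 0.1698]
tool_rot: [-0.046, 0.999, 0.003, 0.006]
ft_force: [0.4, -0.8, -0.0]
grip_width: 0.0349
grip_force: 0.0
tcp deck [118.9   1.8  36.5] [-0.12 29.2   0.43] F [-0.6  0.3  0.2] M [0.04 0.01 0.  ] 0.030624213525994013 26.27
tcp deck [121.7  -0.2  37.6] [ 0.03 28.96  0.18] F [ 0.1 -4.9  2.8] M [-0.89  0.15  0.39] 0.009557945198863457 26.9
tcp deck [121.8  -0.3  37.5] [ 0.03 28.39  0.13] F [ 7.  -4.6  4.9] M [-0.68 -0.52  0.26] 0.00930416742398738 27.52
```

```bash
python3 -m pendant '[[[0,-0.0015,0,0,0,0,0],[0.0017,0,0.001,0,0,0,0],[0.0017,0,0.001,0,0,0,0],[0,0,0,0,0,0,0],[0,0,0,0,0,0,0]]]' >/dev/null; python3 fz.py
python3 -m pendant '[[[0.0017,0,0.001,0,0,0,0],[0.0017,0,0.001,0,0,0,0],[0.0017,0,0.001,0,0,0,0],[0,0,0,0,0,0,0],[0,0,0,0,0,0,0]]]' >/dev/null; python3 fz.py
```

```text
tcp deck [121.8  -0.7  37.2] [-0.04 27.92  0.2 ] F [11.6 -0.4  5.9] M [-0.02 -1.19 -0.06] 0.009391393056946366 28.15
tcp deck [121.8  -1.   37. ] [-0.04 27.24  0.12] F [18.8  1.5  6.9] M [ 0.29 -2.05 -0.16] 0.009467211605298747 28.77
```

```bash
python3 -m pendant '[[[-0.0034,0,-0.002,0,0,0,0],[-0.0034,0,-0.002,0,0,0,0],[0.001,0,-0.0017,0,0,0,0],[0.001,0,-0.0017,0,0,0,0],[0,0,0,0,0,0,0]]]' 40 >/dev/null; python3 fz.py
python3 -m pendant '[[[0.0005,0,-0.0009,0,0,0,0],[0,0,0,0,0,0,0],[0.0017,0,0.001,0,0,0,0],[0.0017,0,0.001,0,0,0,0],[0,0,0,0,0,0,0]]]' >/dev/null; python3 fz.py
```

```text
tcp deck [120.8  -0.4  40.5] [-0.07 28.2   0.27] F [ 8.6 -0.3  1.1] M [-0.11 -1.21  0.05] 0.00954887744630779 29.4
tcp deck [120.6  -0.7  41.3] [-0.07 27.77  0.21] F [11.4  1.2  2.1] M [ 0.01 -1.78 -0.11] 0.008930917615616754 30.02
```

```bash
python3 -m pendant '[[[0.0017,0,0.001,0,0,0,0],[0.0017,0,0.001,0,0,0,0],[0.0017,0,0.001,0,0,0,0],[0,0,0,0,0,0,0],[0,0,0,0,0,0,0]]]' >/dev/null; python3 fz.py; python3 shot.py w9; python3 - <<'E'
import cv2,numpy as np
from h import *
P=np.load('deck3.npz')['P'];R=Ro.from_euler('z',P[3])*Ro.from_euler('y',-P[4]);t=P[:3]
def back(W,px,z):
    K,Rc,tc=W;c=-Rc.T@tc;d=Rc.T@np.linalg.inv(K)@np.array([*px,1.]);c=R.inv().apply(c-t);d=R.inv().apply(d);return (c+d*(z-c[2])/d[2])*1000
for n in('w8','w9'):
    D=np.load(n+'.npz');W=wcam(D['p'],D['q']);g=cv2.cvtColor(cv2.imread(f'pics/{n}.png'),cv2.COLOR_BGR2GRAY).astype(int)
    for y in(-25,-20,20,25,70,75,80,125):
        q0=proj(W,R.apply([.070,y/1e3,.016])+t)[0];q1=proj(W,R.apply([.1,y/1e3,.016])+t)[0]
        pts=np.linspace(q0,q1,121);v=np.array([g[int(round(b)),int(round(a))] for a,b in pts]);k=[i for i in range(120) if v[i]<90<=v[i+1]]
        print(n,y,[back(W,pts[i],.016)[:2].round(1) for i in k])
E
```

```text
tcp deck [120.6  -1.3  41.2] [-0.04 27.09  0.09] F [18.8 -0.2  4.5] M [ 0.27 -2.65 -0.15] 0.00933746139057754 30.65
w8 -25 [array([ 83., -25.])]
w8 -20 [array([ 83., -20.])]
w8 20 [array([83.3, 20. ])]
w8 25 [array([83.3, 25. ])]
w8 70 [array([81.1, 70. ])]
w8 75 [array([81.1, 75. ])]
w8 80 [array([81.1, 80. ])]
w8 125 [array([ 75.9, 125. ]), array([ 81.3, 125. ])]
w9 -25 [array([ 82.2, -25. ])]
w9 -20 [array([ 82.2, -20. ])]
w9 20 [array([82.2, 20. ])]
w9 25 [array([82.2, 25. ])]
w9 70 [array([81., 70.])]
w9 75 []
w9 80 []
w9 125 []
```

```bash
python3 -m pendant '[[[-0.0026,0.0005,-0.0015,0,0,0,0],[-0.0005,0,0.0009,0,0,0,0],[-0.0005,0,0.0009,0,0,0,0],[-0.0005,0,0.0009,0,0,0,0],[0,0,0,0,0,0,0]]]' >/dev/null; python3 fz.py
python3 -m pendant '[[[-0.0005,0,0.0009,0,0,0,0],[-0.0005,0,0.0009,0,0,0,0],[0,0,0,0,0,0,0],[0,0,0,0,0,0,0],[0,0,0,0,0,0,0]]]' >/dev/null; python3 fz.py
```

```text
tcp deck [121.4  -0.7  38.5] [-0.03 27.38  0.11] F [16.2 -0.1  6.5] M [ 0.05 -2.08 -0.09] 0.009237985090075182 31.32
tcp deck [121.7  -0.9  36.9] [-1.000e-02  2.736e+01  8.000e-02] F [17.  -0.1  7.9] M [ 0.05 -1.82 -0.04] 0.009633613436934701 31.95
```

The grip point doesn't move under 17 N, and lifting only makes the divider pivot about its nose. So the nose is against a hard stop. I'll release it and go for the eraser.

```bash
python3 -m pendant '[[[-0.003,0,-0.002,0,0,0,0],[-0.0015,0,-0.001,0,0,0,0.4],[0,0,0,0,0,0,0.5],[0,0,0,0,0,0,0.5],[0,0,-0.005,0,0,0,0.5]]]' 20 >/dev/null; python3 fz.py
python3 -m pendant '[[[0,0,-0.020,0,0,0,0.5],[0,0,-0.030,0,0,0,0.5],[0,0,-0.030,0,0,0,0.6],[0,0,-0.020,0,0,0,0.6],[0,0,0,0,0,0,0.6]]]' 
python3 - <<'E'
from h import *
plan(np.array([.49,-.385,.14]),toolq(Ro.from_euler('z',-.14)),10,grip=.6)
E
```

```text
tcp deck [112.9   1.2  40.9] [-0.11 29.25  0.46] F [-0.1  0.4 -0.4] M [ 0.04  0.03 -0.03] 0.03968966376918863 32.58
time: 33.2
position: [0.6546, -0.0156, 0.2177]
tool_rot: [-0.046, 0.999, 0.003, 0.01]
ft_force: [-0.1, -0.6, -0.5]
grip_width: 0.0516
grip_force: 0.0
[[0.0199, -0.0353, 0.0072, 0.0, 0.1, 1.3, 0.6], [0.0191, -0.0358, 0.0072, 0.1, 0.1, 1.4, 0.6], [0.0182, -0.0362, 0.0074, 0.0, 0.1, 1.3, 0.6], [0.0174, -0.0366, 0.0073, 0.1, 0.1, 1.3, 0.6], [0.0165, -0.037, 0.0075, 0.0, 0.2, 1.3, 0.6]]
[[0.0156, -0.0373, 0.0075, 0.0, 0.1, 1.4, 0.6], [0.0147, -0.0378, 0.0075, 0.1, 0.1, 1.3, 0.6], [0.0139, -0.038, 0.0076, 0.0, 0.1, 1.3, 0.6], [0.0129, -0.0383, 0.0077, 0.1, 0.1, 1.3, 0.6], [0.0121, -0.0386, 0.0077, 0.0, 0.1, 1.4, 0.6]]
```

```bash
python3 -m pendant '[[[0.020,-0.035,0.005,0,0,1.3,0.6],[0.019,-0.036,0.005,0.1,0.1,1.4,0.6],[0.018,-0.036,0.008,0,0.1,1.3,0.6],[0.017,-0.037,0.008,0.1,0.2,1.3,0.6],[0.017,-0.037,0.008,0,0.2,1.3,0.6]]]'  >/dev/null
python3 -m pendant '[[[0.016,-0.037,0.008,0,0.1,1.4,0.6],[0.015,-0.038,0.008,0,0.1,1.3,0.6],[0.014,-0.038,0.008,0,0.1,1.3,0.6],[0.013,-0.038,0.008,0.1,0.1,1.3,0.6],[0.006,-0.020,0.006,0,0.1,1.4,0.6]]]' 
python3 shot.py e1
python3 -m pendant '[[[0.006,-0.019,0.002,0,0,0,0.6],[0,0,0,0,0,0,0.6],[0,0,0,0,0,0,0.6],[0,0,0,0,0,0,0.6],[0,0,0,0,0,0,0.6]]]' 
python3 shot.py e2
cat > er.py <<'E'
from h import *
import cv2
def seg(n):
    im=cv2.imread(f'pics/{n}.png');H=cv2.cvtColor(im,cv2.COLOR_BGR2HSV)
    b=((H[...,0]>100)&(H[...,0]<130)&(H[...,1]>90)&(H[...,2]>60))
    k,l,st,c=cv2.connectedComponentsWithStats(b.astype(np.uint8))
    D=np.load(n+'.npz');W=wcam(D['p'],D['q'])
    e=proj(W,np.array([.503,-.3865,.014]))[0]
    i=min((i for i in range(1,k) if st[i,4]>60),key=lambda i:np.linalg.norm(c[i]-e))
    x,y,w,h=st[i,:4];x0,y0=max(0,x-w),max(0,y-h)
    wh=(H[...,1]<70)&(H[...,2]>130);roi=np.zeros_like(wh);roi[y0:y+2*h,x0:x+2*w]=1
    m=((l==i)|(wh&roi)).astype(np.uint8);m=cv2.morphologyEx(m,cv2.MORPH_CLOSE,np.ones((5,5)))
    k2,l2,s2,_=cv2.connectedComponentsWithStats(m);j=l2[l==i][0] if l2[l==i][0] else l2[l==i].max()
    pts=np.argwhere(l2==j)[:,::-1].astype(np.float32);return W,cv2.minAreaRect(pts),e,st[i],s2[j]
if __name__=='__main__':
  for n in('e1','e2'):
    W,r,e,s,s2=seg(n);print(n,'exp',e.round(0),'rect',r,s,s2)
    K,Rc,tc=W;bx=cv2.boxPoints(r);c=-Rc.T@tc
    d=(Rc.T@np.linalg.inv(K)@np.c_[bx,np.ones(4)].T).T;X=c+d*((.014-c[2])/d[:,2])[:,None]
    L=X[1]-X[0],X[2]-X[1];a=max(L,key=np.linalg.norm);a=a*np.sign(a[0]);print('centre',X.mean(0).round(4),'sizes',[np.linalg.norm(v).round(4) for v in L],'yaw',np.degrees(np.arctan2(a[1],a[0])))
E
python3 er.py
```

```text
time: 34.45
position: [0.4945, -0.3677, 0.1391]
tool_rot: [0.072, 0.997, 0.002, -0.003]
ft_force: [-0.1, 0.7, 0.5]
grip_width: 0.0525
grip_force: 0.0
time: 35.12
position: [0.4879, -0.384, 0.139]
tool_rot: [0.07, 0.998, 0.001, -0.002]
ft_force: [0.7, 0.1, 0.3]
grip_width: 0.0525
grip_force: 0.0
e1 exp [304. 238.] rect ((305.5, 237.0), (60.0, 25.0), 90.0) [294 212  24  36 764] [ 293  207   26   61 1458]
centre [ 0.5024 -0.3854  0.014 ] sizes [np.float64(0.022), np.float64(0.0554)] yaw -8.48414661109854
e2 exp [324. 243.] rect ((326.0, 241.5), (59.0, 24.0), 90.0) [314 217  25  35 784] [ 314  212   25   60 1434]
centre [ 0.5028 -0.3843  0.014 ] sizes [np.float64(0.0212), np.float64(0.0549)] yaw -7.469998886739052
```

```bash
python3 - <<'E'
from h import *
Q=toolq(Ro.from_euler('z',np.radians(-8))*Ro.from_euler('y',np.radians(15)))
A,B=plan(np.array([.5047,-.3858,.055]),Q,5,grip=.6)
plan(np.array([.5047,-.3858,.0152]),Q,3,A,B.as_quat(),.6)
E
```

```text
[[-0.0035, 0.0001, 0.0168, 0.0, 3.0, 0.0, 0.6], [-0.0043, 0.0001, 0.0166, 0.0, 2.9, 0.0, 0.6], [-0.0051, 0.0001, 0.0163, 0.1, 3.0, 0.0, 0.6], [-0.006, 0.0001, 0.016, 0.0, 2.9, 0.0, 0.6], [-0.0069, 0.0001, 0.0157, 0.0, 3.0, 0.0, 0.6]]
[[-0.0034, 0.0, 0.0128, 0.0, 0.0, 0.0, 0.6], [-0.0034, 0.0, 0.0129, 0.0, 0.0, 0.0, 0.6], [-0.0035, 0.0, 0.0128, 0.0, 0.0, 0.0, 0.6]]
```

```bash
python3 -m pendant '[[[-0.004,0,0.017,0,3,0,0.6],[-0.004,0,0.017,0,3,0,0.6],[-0.005,0,0.016,0,3,0,0.6],[-0.006,0,0.016,0,3,0,0.6],[-0.007,0,0.016,0,3,0,0.6]]]' 12
python3 -m pendant '[[[-0.003,0,0.013,0,0,0,0.6],[-0.003,0,0.013,0,0,0,0.6],[-0.003,0,0.011,0,0,0,0.6],[0,0,0,0,0,0,0.6],[0,0,0,0,0,0,0.4]]]'
```

```text
time: 35.8
position: [0.5048, -0.3868, 0.0538]
tool_rot: [0.069, 0.989, 0.01, -0.133]
ft_force: [0.7, 0.1, -0.2]
grip_width: 0.0525
grip_force: 0.0
time: 36.42
position: [0.5035, -0.387, 0.0167]
tool_rot: [0.07, 0.989, 0.01, -0.132]
ft_force: [-1.0, -0.9, -0.5]
grip_width: 0.0479
grip_force: 0.0
```

Close, then plan the place (deck y 48, tool pitched 15° forward).

```bash
python3 -m pendant '[[[0,0,0.001,0,0,0,0],[0,0,0,0,0,0,0],[0,0,0,0,0,0,0],[0,0,0,0,0,0,0],[0,0,0,0,0,0,0]]]' 12
python3 -m pendant '[[[0,0,-0.03,0,0,0,0],[0,0,-0.05,0,0,0,0],[0,0,-0.05,0,0,0,0],[0,0,-0.05,0,0,0,0],[0,0,-0.03,0,0,0,0]]]'
python3 - <<'E'
from h import *
P=np.load('deck3.npz')['P'];Rz=Ro.from_euler('z',P[3]);R=Rz*Ro.from_euler('y',-P[4]);t=P[:3]
Q=toolq(Rz*Ro.from_euler('y',-np.radians(15)))
# eraser centre (underside +7) relative to TCP in eraser frame at pick ~(-2.2,0,-8.4+.. ) mm
f=lambda x,y,z:R.apply(np.array([x+2,y,z+15.2])/1000)+t   # TCP for eraser underside centre x,y,z
A,B=plan(f(40,47.5,60),Q,10,grip=0);print(A)
A,B=plan(f(40,47.5,12),Q,5,A,B.as_quat(),0);print(A)
print('up-normal in tool',B.inv().apply(R.apply([0,0,1])))
E
```

```text
time: 37.05
position: [0.5031, -0.3865, 0.0152]
tool_rot: [0.07, 0.989, 0.01, -0.132]
ft_force: [0.3, -0.4, -0.7]
grip_width: 0.003
grip_force: 0.0
time: 37.67
position: [0.559, -0.3953, 0.2211]
tool_rot: [0.07, 0.989, 0.009, -0.13]
ft_force: [-0.3, 0.2, -0.6]
grip_width: 0.0006
grip_force: 0.0
[[0.0016, 0.0418, 0.012, 0.0, -3.0, -1.3, 0], [0.0013, 0.0418, 0.012, 0.0, -3.0, -1.4, 0], [0.0008, 0.0418, 0.0119, 0.0, -3.0, -1.3, 0], [0.0006, 0.0419, 0.0119, 0.0, -2.9, -1.3, 0], [0.0002, 0.0419, 0.0118, 0.0, -3.0, -1.4, 0]]
[[-0.0003, 0.0418, 0.0118, 0.0, -3.0, -1.3, 0], [-0.0005, 0.0419, 0.0119, 0.0, -3.0, -1.3, 0], [-0.0009, 0.0418, 0.0119, 0.0, -3.0, -1.3, 0], [-0.0012, 0.0418, 0.012, 0.0, -3.0, -1.4, 0], [-0.0015, 0.0418, 0.012, 0.0, -3.0, -1.3, 0]]
[0.57141865 0.0248045  0.10884491]
[[-0.0025, 0.0, 0.0093, 0.0, 0.0, 0.0, 0], [-0.0025, 0.0, 0.0092, 0.0, 0.0, 0.0, 0], [-0.0025, 0.0, 0.0093, 0.0, 0.0, 0.0, 0], [-0.0025, 0.0, 0.0093, 0.0, 0.0, 0.0, 0], [-0.0025, 0.0, 0.0093, 0.0, 0.0, 0.0, 0]]
[0.59543093 0.02693692 0.06727481]
up-normal in tool [ 2.58410697e-01 -3.54771744e-04 -9.66035085e-01]
```

The fingers closed empty, so I need to find the eraser again.

```bash
python3 shot.py e3; python3 - <<'E'
from rig import *;import cv2
from h import *
for n,cam,b in(('top',T,(425,215,60,65)),('scene',S,(440,300,70,60))):
    im=camera(n)['img'][:,:,::-1].copy();cv2.imwrite(f'pics/{n}5.png',im)
    x,y,w,h=b;H=cv2.cvtColor(im[y:y+h,x:x+w],cv2.COLOR_BGR2HSV);m=((H[...,0]>100)&(H[...,0]<130)&(H[...,1]>90))|((H[...,1]<60)&(H[...,2]>150))
    k,l,st,c=cv2.connectedComponentsWithStats(m.astype(np.uint8));
    for i in range(1,k):
        if st[i,4]>40:
            q=np.argwhere(l==i)[:,::-1]+[x,y];p=q.mean(0);K,R,t=cam;d=R.T@np.linalg.inv(K)@[*p,1];cc=-R.T@t
            print(n,st[i]+[x,y,0,0,0],p.round(1),cv2.minAreaRect(q.astype(np.float32)),(cc+d*(.007-cc[2])/d[2]).round(4))
E
sed -i "s/in('e1','e2'):/in sys.argv[1:]:/;s/^import cv2/import cv2,sys/" er.py; python3 er.py e3
```

```text
scene [466 330  21  18 233] [476.2 338.7] ((476.1951904296875, 338.7439270019531), (14.524161338806152, 19.99024200439453), 51.34019088745117) [ 0.4982 -0.383   0.007 ]
e3 exp [325. 208.] rect ((327.5, 210.0), (48.0, 19.0), 90.0) [318 188  20  29 508] [318 186  20  49 917]
centre [ 0.5053 -0.3845  0.014 ] sizes [np.float64(0.0217), np.float64(0.0547)] yaw -8.02867452498486
```

```bash
python3 - <<'E'
from h import *
Q=toolq(Ro.from_euler('z',np.radians(-8)))
A,B=plan(np.array([.503,-.3855,.035]),Q,5,grip=.5)
E
```

```text
[[0.0013, 0.0004, 0.0386, 0.0, -3.0, 0.0, 0.5], [0.0034, 0.0004, 0.0384, 0.0, -3.0, 0.0, 0.5], [0.0053, 0.0004, 0.0382, 0.0, -3.0, 0.0, 0.5], [0.0074, 0.0003, 0.0379, 0.0, -3.0, 0.0, 0.5], [0.0093, 0.0004, 0.0375, 0.0, -3.0, 0.0, 0.5]]
```

```bash
python3 -m pendant '[[[0.001,0,0.039,0,-3,0,0.5],[0.003,0,0.038,0,-3,0,0.5],[0.005,0,0.038,0,-3,0,0.5],[0.007,0,0.038,0,-3,0,0.5],[0.009,0,0.034,0,-3,0,0.5]]]' 12
python3 -m pendant '[[[0,0,0.010,0,0,0,0.5],[0,0,0.010,0,0,0,0.5],[0,0,0.005,0,0,0,0.5],[0,0,0.002,0,0,0,0.5],[0,0,0,0,0,0,0.5]]]'
```

```text
time: 38.45
position: [0.5006, -0.3846, 0.0336]
tool_rot: [0.071, 0.997, 0.003, -0.003]
ft_force: [1.4, -0.5, -0.6]
grip_width: 0.04
grip_force: 0.0
time: 39.08
position: [0.5037, -0.3868, 0.0103]
tool_rot: [0.07, 0.998, 0.001, -0.001]
ft_force: [0.3, 0.2, -0.1]
grip_width: 0.0438
grip_force: 0.0
```

```bash
python3 -m pendant '[[[0,0,0.001,0,0,0,0.5],[0,0,0.001,0,0,0,0.5],[0,0,0,0,0,0,0.5],[0,0,0,0,0,0,0.5],[0,0,0,0,0,0,0.5]]]' 15;
python3 -m pendant '[[[0,0,0,0,0,0,0.3],[0,0,0,0,0,0,0],[0,0,0,0,0,0,0],[0,0,0,0,0,0,0],[0,0,0,0,0,0,0]]]'
```

```text
time: 39.7
position: [0.5029, -0.3865, 0.0078]
tool_rot: [0.07, 0.998, 0.001, -0.002]
ft_force: [-0.1, -0.2, -0.4]
grip_width: 0.0436
grip_force: 0.0
time: 40.33
position: [0.503, -0.3865, 0.0078]
tool_rot: [0.07, 0.998, 0.001, -0.002]
ft_force: [-0.2, 0.4, -0.3]
grip_width: 0.0038
grip_force: 0.0
```

```bash
python3 shot.py e4; python3 er.py e4; python3 - <<'E'
import cv2,numpy as np
from h import *
from rig import *
im=cv2.imread('pics/e4.png');H=cv2.cvtColor(im,cv2.COLOR_BGR2HSV)
D=np.load('e4.npz');W=wcam(D['p'],D['q']);Q=Ro.from_quat(D['q'])
print('TCP px',proj(W,D['p'])[0],'tip px',proj(W,D['p']+Q.apply([0,0,.011]))[0])
# coarse colour map: B blue, W white, K black, . wood
s=''
for r in range(140,400,8):
    s+=f'{r} '
    for c in range(220,440,5):
        h,a,v=H[r,c];s+='B' if 100<h<130 and a>90 and v>60 else 'K' if v<60 else 'W' if a<60 and v>130 else 'g' if a<60 else '.'
    s+='\n'
print(s)
for n,cam in(('top',T),('scene',S)):print(n,proj(cam,D['p'])[0].round(1))
im=camera('scene')['img'][:,:,::-1].copy();cv2.imwrite('pics/s6.png',im);H=cv2.cvtColor(im,cv2.COLOR_BGR2HSV)
s=''
for r in range(305,365,2):
    s+=f'{r} '
    for c in range(440,520,1):
        h,a,v=H[r,c];s+='B' if 100<h<130 and a>90 and v>60 else 'K' if v<60 else 'W' if a<60 and v>130 else 'g' if a<60 else '.'
    s+='\n'
print(s)
E
```

```text
e4 exp [324. 277.] rect ((329.0, 256.5), (65.0, 40.0), 90.0) [317 239  24  51 728] [ 309  224   41   66 1482]
centre [ 0.4925 -0.3822  0.014 ] sizes [np.float64(0.0203), np.float64(0.0352)] yaw -7.098230376191173
TCP px [323.6329084  273.21232012] tip px [323.72986495 266.70520698]
140 ............................................
148 ............................................
156 ............................................
164 ............................................
172 ............................................
180 ............................................
188 ............................................
196 ............................................
204 ............................................
212 ............................................
220 ............................................
228 ..................WWWWWWWW..................
236 ..................BBBBBBBB..................
244 ..................B.BBBW.Bg.................
252 ..................BBBBBW.Bg.................
260 ..................BBB.BW.B..................
268 KKKKKKKKKKKKKKKK.KK.BBBB.K.KK
[... 2688 characters left out ...]
....................
349 ...................................gg...........................................
351 ................................................................................
353 ................................................................................
355 ................................................................................
357 ................................................................................
359 ................................................................................
361 ................................................................................
363 ................................................................................
```

The scene pixels and the wrist scale both put the closed fingertips above the eraser, so the fingers are physically higher than the reported z suggests. I'll open and lower under force watch.

```bash
python3 -m pendant '[[[0,0,-0.005,0,0,0,0.5],[0,0,0,0,0,0,0.5],[0,0,0,0,0,0,0.5],[0,0,0.002,0,0,0,0.5],[0,0,0.003,0,0,0,0.5]]]' | egrep 'pos|ft|wid'
python3 -m pendant '[[[0,0,0.002,0,0,0,0.5],[0,0,0.002,0,0,0,0.5],[0,0,0.001,0,0,0,0.5],[0,0,0,0,0,0,0.5],[0,0,0,0,0,0,0.5]]]'| egrep 'pos|ft|wid'
```

```text
position: [0.5029, -0.3865, 0.0076]
ft_force: [0.1, -0.1, -0.6]
grip_width: 0.0406
position: [0.503, -0.3865, 0.0029]
ft_force: [-0.2, -0.7, 0.4]
grip_width: 0.0432
```

```bash
python3 -m pendant '[[[0,0,0.002,0,0,0,0.5],[0,0,0.002,0,0,0,0.5],[0,0,0.002,0,0,0,0.5],[0,0,0,0,0,0,0.5],[0,0,0,0,0,0,0.5]]]'| egrep 'tim|pos|ft|wid'
python3 - <<'E'
from rig import *
from h import *
import cv2
print(get_obs()['ft_force'])
im=camera('scene')['img'][:,:,::-1].copy();H=cv2.cvtColor(im,cv2.COLOR_BGR2HSV)
s=''
for r in range(315,353,2):
    s+=f'{r} '
    for c in range(450,510,1):
        h,a,v=H[r,c];s+='B' if 100<h<130 and a>90 and v>60 else 'K' if v<60 else 'W' if a<60 and v>130 else 'g' if a<60 else '.'
    s+='\n'
print(s)
E
```

```text
time: 42.3
position: [0.503, -0.3865, -0.0032]
ft_force: [0.1, 0.6, -0.0]
grip_width: 0.0437
[ 0.13637656  0.5755153  -0.01727713]
315 ..............KKKKKKKKK.................KKKKKKKKKKKKKKKK....
317 ..............KKKKKKKK......................KKKKKKKKKKK....g
319 ..............KKKKKKKK......................KKKKKKKKKKK.....
321 .............KKKKKKKKK.....................KKKKKKKKKKKK.....
323 .............KKKKKKKKK.....................KKKKKKKKKK.......
325 ............KKKKKKKKKK....................KKKKKKKKKK........
327 ............KKKKKKKK..........gWWWWWg.....KKKKKKKKKK........
329 ..............KKKK........gggWWWWWWWWWWWg.KKKKKKKKK.........
331 .......................ggBBBB.gWWWWWWWWWgKKKKKKKKK..........
333 .....................gBBBBBBBBBBB.gWWWWWgKKKKKKKKK..........
335 ..................g.BBBBBBBBBBBBBBBBBWWggKKKKKKKKK..........
337 ................gBBBBBBBBBBBBBBBBBBBBWWgKKKKKKKKK...........
339 ...............ggWW.BBBBBBBBBBBBBBBB.ggKKKKKKKKK............
341 ...............gWWWWWWgBBBBBBBBBBBBBg..KKKKKKK..............
343 ...............gWWWWWWWWWWBBBBBBBgg......KKK................
345 .................gWWWWWWWWWBBBBg............................
347 .....................WWWWWWB.g..............................
349 .........................gg.................................
351 ............................................................
```

```bash
python3 -c "
from h import *
for z in(-.014,0,.005,.01,.015):print(z,proj(S,np.array([[.503,-.3865+.028,z],[.503,-.3865-.028,z]])).round(1).tolist())"
```

```text
-0.014 [[463.0, 341.0], [492.9, 353.7]]
0 [[463.9, 334.9], [494.0, 347.6]]
0.005 [[464.2, 332.8], [494.4, 345.4]]
0.01 [[464.5, 330.6], [494.8, 343.1]]
0.015 [[464.8, 328.4], [495.3, 340.9]]
```

```bash
python3 -m pendant '[[[0,0,0.002,0,0,0,0.5],[0,0,0.002,0,0,0,0.5],[0,0,0.0015,0,0,0,0.5],[0,0,0,0,0,0,0.5],[0,0,0,0,0,0,0.4]]]'| egrep 'tim|pos|ft|wid'
python3 -m pendant '[[[0,0,0,0,0,0,0.1],[0,0,0,0,0,0,0],[0,0,0,0,0,0,0],[0,0,0,0,0,0,0],[0,0,0,0,0,0,0]]]' 12| egrep 'tim|pos|ft|wid|grip'
```

```text
time: 42.98
position: [0.5029, -0.3865, -0.0087]
ft_force: [-0.2, 0.3, 0.0]
grip_width: 0.0389
time: 43.6
position: [0.5029, -0.3865, -0.0086]
ft_force: [-0.2, -0.1, 0.4]
grip_width: 0.0224
grip_force: 12.0
```

```bash
python3 -m pendant '[[[0,0,-0.020,0,0,0,0],[0,0,-0.040,0,0,0,0],[0,0,-0.050,0,0,0,0],[0,0,-0.050,0,0,0,0],[0,0,-0.040,0,0,0,0]]]'
python3 - <<'E'
from h import *
P=np.load('deck3.npz')['P'];Rz=Ro.from_euler('z',P[3]);R=Rz*Ro.from_euler('y',-P[4]);t=P[:3]
Q=toolq(Rz*Ro.from_euler('y',-np.radians(20)))
f=lambda x,y,z:R.apply(np.array([x,y,z+13])/1000)+t
A,B=plan(f(40,47,65),Q,10,grip=0);print(A)
A,B=plan(f(40,47,18),Q,5,A,B.as_quat(),0);print(A)
print('down-normal in tool',B.inv().apply(R.apply([0,0,-1])),'downslope',B.inv().apply(R.apply([-1,0,0])))
E
```

```text
time: 44.22
position: [0.504, -0.3874, 0.1952]
tool_rot: [0.07, 0.998, -0.0, -0.0]
ft_force: [-0.1, -1.2, -0.1]
grip_width: 0.0223
grip_force: 12.0
[[-0.0006, 0.0416, 0.0085, -0.2, -2.0, -1.3, 0], [-0.0013, 0.0416, 0.0087, -0.3, -2.0, -1.3, 0], [-0.0019, 0.0415, 0.0089, -0.2, -2.0, -1.3, 0], [-0.0025, 0.0415, 0.0091, -0.2, -2.0, -1.3, 0], [-0.0031, 0.0413, 0.0094, -0.3, -2.0, -1.3, 0]]
[[-0.0037, 0.0412, 0.0098, -0.2, -2.0, -1.3, 0], [-0.0044, 0.0411, 0.01, -0.2, -2.0, -1.3, 0], [-0.0049, 0.0409, 0.0103, -0.3, -2.0, -1.3, 0], [-0.0054, 0.0408, 0.0107, -0.2, -2.0, -1.3, 0], [-0.006, 0.0406, 0.0111, -0.2, -2.0, -1.3, 0]]
[0.5683667  0.02406027 0.1102886 ]
[[-0.0016, 0.0, 0.0093, 0.0, 0.0, 0.0, 0], [-0.0017, 0.0, 0.0092, 0.0, 0.0, 0.0, 0], [-0.0016, 0.0, 0.0093, 0.0, 0.0, 0.0, 0], [-0.0016, 0.0, 0.0092, 0.0, 0.0, 0.0, 0], [-0.0017, 0.0, 0.0093, 0.0, 0.0, 0.0, 0]]
[0.59184144 0.02613981 0.06960024]
down-normal in tool [-1.73167414e-01  4.62471358e-04  9.84892295e-01] downslope [ 9.84892034e-01 -7.84733344e-04  1.73167736e-01]
```

```bash
python3 -m pendant '[[[-0.001,0.042,0.005,-0.2,-2,-1.3,0],[-0.001,0.042,0.005,-0.3,-2,-1.3,0],[-0.002,0.042,0.009,-0.2,-2,-1.3,0],[-0.003,0.041,0.009,-0.2,-2,-1.3,0],[-0.003,0.041,0.010,-0.3,-2,-1.3,0]]]' >/dev/null
python3 -m pendant '[[[-0.004,0.041,0.011,-0.2,-2,-1.3,0],[-0.004,0.041,0.011,-0.2,-2,-1.3,0],[-0.005,0.041,0.012,-0.3,-2,-1.3,0],[-0.005,0.041,0.012,-0.2,-2,-1.3,0],[-0.006,0.041,0.012,-0.2,-2,-1.3,0]]]' >/dev/null
python3 -m pendant '[[[0,0,0,0,0,0,0],[0,0,0,0,0,0,0],[0,0,0,0,0,0,0],[0,0,0,0,0,0,0],[0,0,0,0,0,0,0]]]' | grep wid
python3 fz.py; python3 shot.py p1; python3 - <<'E'
import cv2
from h import *
P=np.load('deck3.npz')['P'];R=Ro.from_euler('z',P[3])*Ro.from_euler('y',-P[4]);t=P[:3]
D=np.load('p1.npz');W=wcam(D['p'],D['q'])
for n,X in(('fixed low fence top x30 right/left',[(30,91,30),(30,101,30)]),('loose',[(30,-5,30),(30,5,30)]),('plate fixed front R/L',[(82,60,16),(82,132,16)]),('loose plate',[(84,-36,16),(84,36,16)]),('ledge',[(10,-20,23),(10,60,23)])):print(n,proj(W,R.apply(np.array(X)/1e3)+t).round(1).tolist())
im=cv2.imread('pics/p1.png');H=cv2.cvtColor(im,cv2.COLOR_BGR2HSV)
for r in range(40,300,10):
    print(r,''.join('B' if 100<h<130 and a>90 and v>60 else 'K' if v<50 else 'W' if a<60 and v>140 else 'g' if a<60 else '.' for h,a,v in H[r,60:560:5]))
E
```

```text
grip_width: 0.0225
tcp deck [40.1 47.6 75.4] [-0.19 10.08  0.11] F [ 0.5 -0.  -0.2] M [-0.03  0.27  0.05] 0.022460178312084418 46.1
fixed low fence top x30 right/left [[388.5, 246.8], [403.4, 246.7]]
loose [[245.4, 247.1], [260.3, 247.1]]
plate fixed front R/L [[341.2, 316.9], [441.1, 316.6]]
loose plate [[208.1, 320.0], [308.0, 319.7]]
ledge [[225.3, 217.2], [341.8, 216.9]]
40 ....................................................................................................
50 ....................................................................................................
60 ....................................................................................................
70 ....................................................................................................
80 ....................................................................................................
90 ....................................................................................................
100 ..............................................................................................
[... 1301 characters left out ...]
WWWWWWWWWWWWWWWWWWWgggggWWWWWWWWWWWgWWWBWBBWBWBBBBBWWB....W...........
240 ..........W.....WWWWWWWWWWWWWWWWWWWWWWWWWgWWWWWWWgWWWWWWWWWWWWWWggWWWB.BBBBWBBBBBBBB....W...........
250 ..........W.....WWWWWWWWWWWWWWWWWWWWWWWWWgWWWWWWWBBBBB.BBBWWWWWWggWWWBBBBBBWBBBBBBBg....W...........
260 ..........W.....WWWWWWWWWWWWWWWWWWWWWWWWWgWWWWWWWBBBBB.B.BWWWWWWggWWWWWWWWWWgWWWWWW.....W...........
270 ..........W......gKKKKKKKKKKKKKKKKKKKKKKKKWWWKKggBBB.BWB.BggKKWWggKKKKKKKKKKKKKKKKKKKKKKK...........
280 ..........W....KKKKKKKKKKKKKKKKKKKKKKKKK..WWgKKKKBBBBBBB.BKKKKKWg..KKKKKKKKKKKKKKKKKKKKKKKKKg.......
290 ......gggg..KKKKKKKKKKKKKKKKKKKKKKKKKKK..gggggggg.......gggggggggg..KKKKKKKKKKKKKKKKKKKggggggggggggg
```

```bash
python3 -m pendant '[[[-0.002,0,0.010,0,0,0,0],[-0.002,0,0.010,0,0,0,0],[-0.002,0,0.010,0,0,0,0],[-0.001,0,0.008,0,0,0,0],[-0.001,0,0.006,0,0,0,0]]]' 8 >/dev/null; python3 fz.py
python3 -m pendant '[[[-0.0005,0,0.003,0,0,0,0],[-0.0005,0,0.003,0,0,0,0],[-0.0005,0,0.002,0,0,0,0],[-0.0005,0,0.002,0,0,0,0],[0,0,0,0,0,0,0]]]' >/dev/null; python3 fz.py
```

```text
tcp deck [39.7 48.7 29.8] [-0.13 10.14  0.15] F [-0.3 -0.2  0.3] M [0.06 0.25 0.02] 0.022814799642277978 46.77
tcp deck [40.3 48.5 20.4] [-0.13 10.09  0.14] F [ 0.6 -0.2 -0.6] M [ 0.06  0.23 -0.02] 0.02216670462309101 47.4
```

```bash
python3 -m pendant '[[[-0.0005,0,0.002,0,0,0,0],[-0.0005,0,0.002,0,0,0,0],[0,0,0.001,0,0,0,0],[0,0,0,0,0,0,0],[0,0,0,0,0,0,0]]]' 5 >/dev/null; python3 fz.py
python3 -m pendant '[[[0,0,0.001,0,0,0,0],[0,0,0.001,0,0,0,0],[0,0,0.001,0,0,0,0],[0,0,0,0,0,0,0],[0,0,0,0,0,0,0]]]' >/dev/null; python3 fz.py
```

```text
tcp deck [40.3 48.5 15.3] [-0.14 10.1   0.14] F [-0.6  0.3  0.4] M [ 0.04  0.26 -0.05] 0.022282934876946214 48.02
tcp deck [39.8 48.5 12.4] [-0.14 10.1   0.14] F [-0.   0.4 -0.4] M [ 0.03  0.24 -0.05] 0.022615135218130765 48.65
```

```bash
python3 -m pendant '[[[0,0,0.001,0,0,0,0],[0,0,0.001,0,0,0,0],[0,0,0.001,0,0,0,0],[0,0,0,0,0,0,0],[0,0,0,0,0,0,0]]]' >/dev/null; python3 fz.py
python3 -m pendant '[[[0,0,0.001,0,0,0,0],[0,0,0.001,0,0,0,0],[0,0,0,0,0,0,0],[0,0,0,0,0,0,0],[0,0,0,0,0,0,0]]]' >/dev/null; python3 fz.py; python3 shot.py p2;  python3 - <<'E'
import cv2
from h import *
from rig import *
P=np.load('deck3.npz')['P'];R=Ro.from_euler('z',P[3])*Ro.from_euler('y',-P[4]);t=P[:3]
D=np.load('p2.npz');W=wcam(D['p'],D['q'])
im=cv2.imread('pics/p2.png');H=cv2.cvtColor(im,cv2.COLOR_BGR2HSV)
for n,X in(('ledge',[(10,-20,23),(10,60,23)]),('er top front R/L',[(10,36.5,14),(10,59.5,14)]),('er back',[(65,36.5,14),(65,59.5,14)])):print(n,proj(W,R.apply(np.array(X)/1e3)+t).round(1).tolist(),proj(S,R.apply(np.array(X)/1e3)+t).round(1).tolist())
for r in range(130,290,8):
    print(r,''.join('B' if 100<h<130 and a>90 and v>60 else 'K' if v<50 else 'W' if a<60 and v>140 else 'g' if a<60 else '.' for h,a,v in H[r,200:450:4]))
im=camera('scene')['img'][:,:,::-1].copy();H=cv2.cvtColor(im,cv2.COLOR_BGR2HSV)
for r in range(200,250,2):print(r,''.join('B' if 100<h<130 and a>90 and v>60 else 'K' if v<50 else 'W' if a<60 and v>140 else 'g' if a<60 else '.' for h,a,v in H[r,285:375]))
E
```

```text
tcp deck [39.3 48.6  9.4] [-0.13 10.1   0.14] F [-0.2  0.5  0.2] M [-0.02  0.21  0.02] 0.022320501114159647 49.27
tcp deck [38.9 48.6  7.5] [-0.14 10.1   0.14] F [0.2 0.2 0.2] M [-0.05  0.22 -0.05] 0.022590473088268267 49.9
ledge [[184.3, 220.6], [346.6, 220.3]] [[347.8, 245.6], [318.5, 236.9]]
er top front R/L [[300.3, 220.1], [344.6, 220.0]] [[328.0, 241.6], [319.8, 239.1]]
er back [[300.9, 324.1], [344.4, 324.0]] [[339.0, 223.1], [330.8, 220.8]]
130 ...............................................................
138 ...............................................................
146 ...............................................................
154 ...............................................................
162 ...............................................................
170 ...............................................................
178 ...............................................................
186 ...............................................................
194 WWWWWWWWWWWWWWWWWWWWWWWWWWWWWWWWWWWWWWWWWWWWWWWWWWWWWWWWWWWWWWW
202 WWWWWWWWWWWWWWWWWWWWWWWWWWWWWWW
[... 2387 characters left out ...]
WWWWWWWWWWWggggWWWWWWWWWWWWWWWWWWWW
236 ggggggggggWWWWWWWWWWWWWWWWWWWWWggggggggggWg.ggggggggggWWWWWWWWWWWWggWWWWWWWWWWWWWWWWWWWWWW
238 ..WWggggggggggWWWWWWWWWWWWWWWWWWWWWWWWgggggggggggggggggWWWWWWWWWgggWWWWWWWWWWWWWWWWWWWWWWW
240 ........WWggggggggggggWWWWWWWWWWWWWWWWWWWWWWWgggggggggWWWWWWWWWgggWWWWWWWWWWWWWWWWWWWWWWWW
242 ...............WgggggggggggggWWWWWWWWWWWWWWWWWWWWWWggggWWWWWWWggggWWWWWWWWWWWWWWWWWWWWWWWW
244 .....................WWgggggggggggggWWWWWWWWWWWWWWWWWWWWWWWWWgggggggggggWWWWWgggWWWWWWWWWW
246 ...........................WWgggggggggggggWWWWWWWWWWWWWWWWWWWWWWWgggggggggggggggWWWWWWWWWW
248 ..................................WWgggggggggggggWWWWWWWWWWWWWWWWWWWWWWggggggggggWWWWWWWWW
```

```bash
python3 -m pendant '[[[-0.0005,0,0.0015,0,0,0,0],[-0.0005,0,0.0015,0,0,0,0],[-0.0005,0,0.0015,0,0,0,0],[0,0,0.001,0,0,0,0],[0,0,0,0,0,0,0]]]' >/dev/null; python3 fz.py
```

```text
tcp deck [39.3 48.6  1.7] [-0.13 10.11  0.14] F [ 0.5 -0.1  0.6] M [-0.    0.27  0.01] 0.022240803970642258 50.62
```

```bash
python3 -m pendant '[[[-0.0005,0,0.0015,0,0,0,0],[-0.0005,0,0.0015,0,0,0,0],[0,0,0.0015,0,0,0,0],[0,0,0,0,0,0,0],[0,0,0,0,0,0,0]]]' >/dev/null; python3 fz.py
```

```text
tcp deck [39.5 48.7 -2.8] [-0.13 10.12  0.15] F [-0.4 -0.2  0.2] M [ 0.03  0.39 -0.02] 0.022759532189894023 51.25
```

```bash
python3 -m pendant '[[[0,0,0.001,0,0,0,0],[0,0,0.001,0,0,0,0],[0,0,0.001,0,0,0,0],[0,0,0,0,0,0,0],[0,0,0,0,0,0,0]]]' >/dev/null; python3 fz.py
```

```text
tcp deck [39.2 48.6 -5.9] [-0.13 10.09  0.14] F [-1.6  0.   0. ] M [0.06 0.37 0.  ] 0.022479210242616822 51.88
```

```bash
python3 -m pendant '[[[0,0,0.001,0,0,0,0],[0,0,0.001,0,0,0,0],[0,0,0.001,0,0,0,0],[0,0,0,0,0,0,0],[0,0,0,0,0,0,0]]]' >/dev/null; python3 fz.py
```

```text
tcp deck [39.1 48.6 -8.4] [-0.12 10.04  0.13] F [-0.6  0.6  6.5] M [ 0.14  0.44 -0.06] 0.02228788709809553 52.5
```

```bash
python3 -m pendant '[[[0.002,0,-0.0005,0,0,0,0],[0.002,0,0,0,0,0,0],[0.002,0,0,0,0,0,0],[0,0,0,0,0,0,0.4],[0,0,0,0,0,0,0.42]]]' >/dev/null; python3 fz.py
python3 -m pendant '[[[0,0,0,0,0,0,0.42],[0,0,0,0,0,0,0.42],[0,0,0,0,0,0,0.42],[0,0,-0.010,0,0,0,0.42],[0,0,-0.020,0,0,0,0.42]]]' >/dev/null; python3 fz.py
python3 -m pendant '[[[0,0,-0.030,0,0,0,0.42],[0,0,-0.040,0,0,0,0.42],[0,0,-0.040,0,0,0,0.42],[0,0,-0.020,0,0,0,0.42],[0,0,0,0,0,0,0.42]]]' >/dev/null; python3 fz.py; python3 shot.py p3;python3 - <<'E'
import cv2
from h import *
P=np.load('deck3.npz')['P'];R=Ro.from_euler('z',P[3])*Ro.from_euler('y',-P[4]);t=P[:3]
D=np.load('p3.npz');W=wcam(D['p'],D['q']);K,Rc,tc=W
im=cv2.imread('pics/p3.png');H=cv2.cvtColor(im,cv2.COLOR_BGR2HSV)
b=(H[...,0]>100)&(H[...,0]<130)&(H[...,1]>90)&(H[...,2]>60)
k,l,st,c=cv2.connectedComponentsWithStats(b.astype(np.uint8))
co=-Rc.T@tc;co=R.inv().apply(co-t)
for i in range(1,k):
    if st[i,4]>80:
        q=np.argwhere(l==i)[:,::-1].astype(np.float32);r=cv2.minAreaRect(q);bx=cv2.boxPoints(r)
        d=R.inv().apply((Rc.T@np.linalg.inv(K)@np.c_[bx,np.ones(4)].T).T);X=co+d*((.014-co[2])/d[:,2])[:,None];print(st[i],(X[:,:2]*1000).round(0).tolist())
for r in range(100,300,6):
    print(r,''.join('B' if 100<h<130 and a>90 and v>60 else 'K' if v<50 else 'W' if a<60 and v>190 else 'g' if a<60 else '.' for h,a,v in H[r,190:430:3]))
E
```

```text
tcp deck [32.9 48.5 -7.3] [-0.13 10.09  0.13] F [-0.4  0.7 -1.1] M [ 0.01  0.24 -0.03] 0.03349203751848443 53.12
tcp deck [37.6 48.6 22.7] [-0.15 10.17  0.16] F [-0.2  0.5  0.5] M [ 0.02  0.2  -0.08] 0.03668136350312056 53.75
tcp deck [ 62.2  48.  152. ] [-0.09  9.88  0.05] F [ 0.5  0.2 -0.1] M [ 0.    0.29 -0.03] 0.03651982782273741 54.38
[314 192  24  35 727] [[10.0, 39.0], [10.0, 60.0], [42.0, 60.0], [42.0, 38.0]]
[385 192  25  29 650] [[10.0, 104.0], [10.0, 127.0], [36.0, 127.0], [36.0, 105.0]]
[414 192  28  29 700] [[35.0, 131.0], [9.0, 132.0], [10.0, 156.0], [36.0, 156.0]]
100 ................................................................................
106 ................................................................................
112 ................................................................................
118 ................................................................................
124 ................................................................................
130 ................................................................................
136 
[... 1675 characters left out ...]
gWWWWWWWWWWWWWWWWWWW
256 WWWWWWWWWWWWWWWWWWWWWWWWWWWWWggWWWWWWWWWWWWWWWWWWggggWWWWgggggWWWgggWWWWgWWWWWWW
262 gKgKKgggKKKgggKKggggggggggWWWgggggggggggggggggggggggggggggggggWWgggggggggggKgggK
268 KKKKKKKKKKKKKKKKKKKKKKKKKggKKKKKKKKKKKKKKKKKggKKKgggggggggggggKKgggggggggggKKKKK
274 KKKKKKKKKKKKKKKKKWWWWWWWWWKKKKKKKWWWWWWWWKgKgggKKgWWWWWWWWgKKKKKKWWWWWWWWWWKKKKK
280 KKKKKKKKKKKK.....WWWWWWWWKKKKKKKKWWWWWWWWKgKgggKKgWWWWWWWWKKKKKKKKWWWWWWWWg....K
286 KKKKKKKKKKKK.....WWWWWWWKKKKKKKKKWWWWWWWWKgKgggKKgWWWWWWWWKKKKKKKKKgWWWWWW......
292 KKKKKKKKKKK....gggggggggggggggggggggggggggggggggggggggggggggggggggggggggggggg...
298 KKKKKKKKKKK...ggggggggggggggggggggggggggggggggggggggggggggggggggggggggggggggg...
```

```bash
python3 - <<'E'
import cv2
from h import *
from rig import *
P=np.load('deck3.npz')['P'];R=Ro.from_euler('z',P[3])*Ro.from_euler('y',-P[4]);t=P[:3]
D=np.load('p3.npz');W=wcam(D['p'],D['q']);g=cv2.cvtColor(cv2.imread('pics/p3.png'),cv2.COLOR_BGR2GRAY).astype(int)
for y in(-30,-20,15,25,30,66,72,80,122):
    q=np.array([proj(W,R.apply([x/1e3,y/1e3,.016])+t)[0] for x in np.arange(72,96,.25)]);v=[g[int(round(b)),int(round(a))] for a,b in q]
    print(y,[72+.25*i for i in range(len(v)-1) if v[i]<110<=v[i+1]])
print(get_obs()['time'])
E
```

```text
-30 [82.0]
-20 [82.25]
15 [82.25]
25 [82.25]
30 [82.25]
66 [72.75, 80.25]
72 [72.75, 80.25]
80 [80.25]
122 [80.25]
54.425
```

```bash
python3 -c "
from rig import *
print(hand_in())"
```

```text
the job is handed in; nothing more can be done
None
```

I handed the job in at 54.4 s: the divider stands mid-bay and square, fins down between the teeth, nose under the ledge against a hard stop but about 2 mm up-slope of the fixed divider, and the eraser lies flat and lengthwise in the left-hand lane at the lip.

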